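# Close up four printing blocks on the registration jig and lock the row

### The job

Bring the four printing blocks on the registration jig together into one tight, straight row in the jig's left-hand corner, in any order: each with a short edge flat against the back fence, the first against the side stop and no gaps between them. Then take the sprung clamp off the tool caddy and clip it down over the fence right up against the open end of the row, so that the row cannot creep. Leave the tins, tools and bottle where they are.

Things in the scene. Friction and masses are not known exactly. Their poses are not given: they have to be found in the camera images.
- jig: fixed registration jig, origin at table height; x away from the robot, y to the left along the fence. Plywood board 8 mm thick spans x -150..130, y -210..210 mm. Dark wood fence along its whole back edge: 12 mm thick, 24 mm high above the board, inner face x = 118, back face x = 130 mm. Side stop at the left end, same section, inner face y = 198 mm, from x = -30 to 118 mm
- jig_corner (a point): inner corner of fence and side stop on the board's top, at (118, 198, 8) mm in the jig's frame, same axes. The closed row reaches 64 mm from it along -x and 200 mm along -y (4 x 50 mm); beyond that, to the right, the fence is free
- block_blue: printing block, pale plywood base with a cut lino face whose leaf motif and border are inked blue: 64 mm along its x, 50 mm along its y, 23 mm high, 60 g. Origin: centre of its underside. At the start its x axis is within 35 degrees of the jig's x axis
- block_magenta: printing block, pale plywood base with a cut lino face whose leaf motif and border are inked magenta: 64 mm along its x, 50 mm along its y, 23 mm high, 60 g. Origin: centre of its underside. At the start its x axis is within 35 degrees of the jig's x axis
- block_yellow: printing block, pale plywood base with a cut lino face whose leaf motif and border are inked yellow: 64 mm along its x, 50 mm along its y, 23 mm high, 60 g. Origin: centre of its underside. At the start its x axis is within 35 degrees of the jig's x axis
- block_black: printing block, pale plywood base with a cut lino face whose leaf motif and border are inked black: 64 mm along its x, 50 mm along its y, 23 mm high, 60 g. Origin: centre of its underside. At the start its x axis is within 35 degrees of the jig's x axis
- caddy: fixed open plywood tool caddy, 160 (x) x 200 (y) mm, 58 mm high, walls 12 mm; origin at the centre of its underside; gouges lie low in its rear half. The clamp starts clipped on its front (-x) wall, whose middle plane is at x = -74 mm, up to 45 mm either side of its middle
- clamp: sprung clamp like a clothes peg, grey with orange grips on top, jaws down, 96 mm high, 24 mm wide along y, 90 g. Origin: midway between the lower ends of its rubber jaws; x across the clipped wall, y along it, z up. Jaw pads z = 0..16 mm, 6 mm thick, arms out to x = +-18 mm; pivot z = 46 mm; a wall can come up to z = 32 mm between the jaws. Starts on the caddy, origin 34 mm above the table
- clamp_grips (a point): point midway between the clamp's two orange grips, 90 mm above its origin, axes as the clamp. The grips are rounded bars along y, 24 mm long, 60 mm apart over their outsides when clipped. Pinching them along x opens the jaws: at 45 mm outside width the jaw tips stand about 25 mm apart. It takes about 8 N at first, 14 N at the stop (37 mm)
- clamp_jaw (a joint): hinge of the clamp's moving (-x) jaw, rad: 0 = clipped on a 12 mm wall (caddy wall or jig fence), about -0.3 = shut on nothing, positive = opened, stop at 0.5
- tin_red: small ink tin with red band, 60 mm across, 42 mm high, standing on the jig's board; origin centre of its underside. Leave alone
- baren: round wooden hand burnisher, 60 mm across, 25 mm high with its grip, lying on the jig's board; origin centre of its underside. Leave alone
- brayer: hand roller lying on the table, red handle, black roller 90 mm wide with blue ink, 210 mm long, 35 mm high; origin near the middle of its length at table height, roller to its +x. Leave alone
- bottle: clear bottle with white cap, 72 mm across, 190 mm high; origin centre of its underside. Leave alone
- tin_blue: ink tin with blue band, 84 mm across, 75 mm high; origin centre of its underside. Leave alone
- palette_knife: ink scraper (wide palette knife) lying on the table, 200 mm long, steel blade, dark wooden handle to its -x; origin centre of its underside. Leave alone
- tin_green: ink tin with green band, 84 mm across, 75 mm high; origin centre of its underside. Leave alone
There are look-alikes about, which are no part of the job. Leave any green look-alike of the block_black alone. There is more than one size of the clamp; the job needs the smaller.

How it is judged:
By the outcome, as a careful person would: the job done as asked, in the order asked, and still so for the second after the job is handed in, with the robot touching nothing.
It also fails if it takes over 72 s, if anything falls off the work surface, if the arm or the gripper's body presses on something with over 40 N, if the wrist force passes 120 N, or if a joint passes its speed limit or range.

### The arm

A 6-joint arm with a two-finger parallel gripper is mounted at the origin on the work surface. World frame = base frame: x ahead of the robot, y to its left, z up, the work surface at z = 0. Lengths are in mm, angles in rad, forces in N, time in s.
With the tool pointing down it reaches from about 400 to 925 mm from the base axis. Payload 12.5 kg.
Tool frame: the origin (TCP) lies between the finger pads; the fingertips stand env.tip_extent ahead of it and the grasp point (between the pads) lies 11 mm behind it (env.tip_extent is the distance from the TCP to the fingertips, in mm); z points along the fingers, y is the line along which they close (so a half turn about z gives the same grasp; the last joint's range is limited). The gripper opens to 95 mm and grips with 3 to 60 N. Pads are 20 mm wide; open, the fingers measure 119 mm over their backs; the gripper's body (75 mm by 180 mm) begins 59 mm behind the grasp point.
Start: joints at [-0.106, 0.491, 1.559, -0, 1.092, -0.106], TCP at [625.017, 0.021, 222.661] pointing down, gripper open.
Joint ranges: [-3.1, 3.1], [-0.84, 2.19], [0.05, 2.79], [-1.13, 4.28], [0.06, 2.93], [-2.69, 2.69]. Speed limits (rad/s): [2.22, 2.22, 2.79, 3.14, 3.14, 3.14].

### API

Orientations are given as [roll, pitch, yaw] about the fixed x, y, z axes, in that order (R = Rz(yaw) Ry(pitch) Rx(roll)).
In Python, from cell import env gives the robot as it stands.
- The arm moves only by the tool carry_out, never from a script. Its argument "motion" is a list of rows, each a list of 5 numbers: the shift along the tool's x, y, z in mm, then the turn about the tool's z in degrees, then the closure, from 0 (fully open) to 1 (shut). A call has 1 to 12 rows; each row shifts and turns the commanded pose from where the row before left it, along the tool's axes as they then stand; what a row does not reach is not made up. A row lasts 1/10 s, in which the tool goes at most 50 mm and 8.59 degrees, less where a joint would pass 70% of its speed; a pose out of reach is approached as far as the arm can. A call with a gripper value outside its range is refused whole. The fingers move at their own pace and stop on an object; the grip force is fixed at half the most. Time passes only in rows, so rows that do not move let the fingers close. It gives the time, the measured TCP pose, the force, the opening and the grip force at its end, in the units of the state.
- env.state(): the state, without advancing time (a new reading comes with each control period).
- env.read_camera(name): name is "scene" or "side" or "wrist"; returns a dict with "color" (400x640x3 uint8, red, green, blue), "K" (3x3 intrinsics, pixels), "R" (3x3) and "t" (3): a world point X has camera coordinates R X + t; the wrist camera has in their place "hand_eye" (4x4, takes a point from camera to tool coordinates, whose origin is the TCP and whose axes are the flange's). Camera axes: x right, y down, z forward; pixel columns grow to the right and rows downward; lengths in mm; the calibration is good to about 2 mm. A picture is of the moment at which its call begins: read the wrist's pose just before it. There is no depth.
- env.job_done(): hands the job in; it is judged then, once.
The state is a dict: "t": time; "joints": joint angles; "qvel": joint speeds; "tau": joint torques, N m; "eef_pos": TCP position; "tcp_rot": TCP orientation; "ft_force": force on the tool from outside, world axes, zero at the start; "moment": the same for the moment, N m; "opening": opening from 0.0 (shut) to 1.0 (fully open); "grip_force": force on a finger pad.
Only numpy, scipy, OpenCV 4.12 (cv2) and the standard library are available. Lean on these libraries where they do the work, as an engineer would, in place of code of your own. Each camera call takes 0.05 s, during which the arm holds its last target. There are 200 camera calls.

## Working session

There is one attempt and no reset: what is moved stays moved. The work goes in short steps, Python scripts to look and compute and a tool call to move; the robot and the scene stay as the last step left them, time stands still between calls to the robot, and variables do not carry over. Pictures are saved under pics/ and viewed, at most 10 in all, crops included, and the job is handed in when it is done.

Besides the shell and the picture viewer there is one more tool, called after "Emit:" by a JSON object that holds its "op" and its "data". carry_out: Moves the arm, as the interface text tells. Its arguments: {"type":"object","properties":{"motion":{"type":"array"}},"required":["motion"]}

```bash
mkdir -p pics; ls
python3 - <<'E'
from cell import env
import cv2,pickle,numpy as np
d={}
s=env.state(); print({k:np.round(v,3).tolist() if not isinstance(v,(int,float)) else v for k,v in s.items()}, env.tip_extent)
for n in ["scene","side","wrist"]:
    c=env.read_camera(n); d[n]=c
    cv2.imwrite(f"pics/{n}0.png",c["color"][:,:,::-1])
    print(n,{k:np.round(v,3).tolist() for k,v in c.items() if k!="color"})
pickle.dump((s,d),open("d0.pkl","wb"))
E
```

```text
pics
{'t': 0.0, 'joints': [-0.106, 0.492, 1.559, -0.0, 1.092, -0.106], 'qvel': [0.002, -0.001, 0.0, -0.001, -0.0, 0.001], 'tau': [-0.001, -61.264, -25.818, 0.069, 0.048, -0.0], 'eef_pos': [624.759, 0.064, 222.054], 'tcp_rot': [-3.14, -0.0, 1.571], 'ft_force': [-0.877, 0.363, -1.203], 'moment': [0.061, 0.009, -0.001], 'grip_force': 0.0, 'opening': 0.9999680192806735} 8.0
scene {'K': [[504.499, 0.0, 313.646], [0.0, 504.499, 195.848], [0.0, 0.0, 1.0]], 'R': [[0.135, 0.991, 0.015], [0.69, -0.083, -0.719], [-0.711, 0.107, -0.695]], 't': [-15.8, -291.225, 2037.647]}
side {'K': [[449.237, 0.0, 322.243], [0.0, 449.237, 207.661], [0.0, 0.0, 1.0]], 'R': [[0.924, -0.382, -0.014], [-0.248, -0.572, -0.782], [0.291, 0.726, -0.623]], 't': [-453.086, 168.754, 1232.988]}
wrist {'K': [[303.762, 0.0, 316.293], [0.0, 303.762, 206.519], [0.0, 0.0, 1.0]], 'hand_eye': [[0.0, -0.955, -0.297, 84.954], [1.0, 0.0, 0.001, -0.735], [-0.001, -0.297, 0.955, -162.369], [0.0, 0.0, 0.0, 1.0]]}
```

View pics/scene0.png

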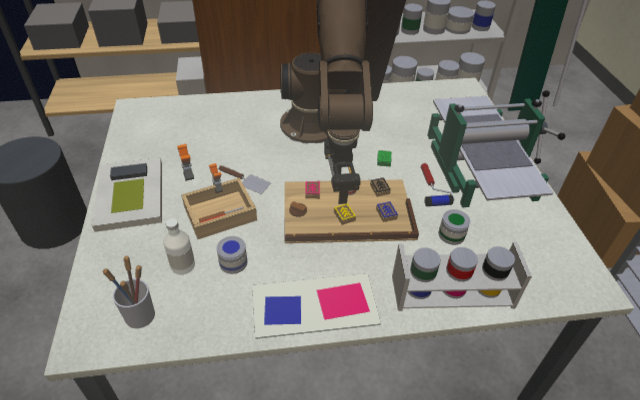

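View pics/side0.png

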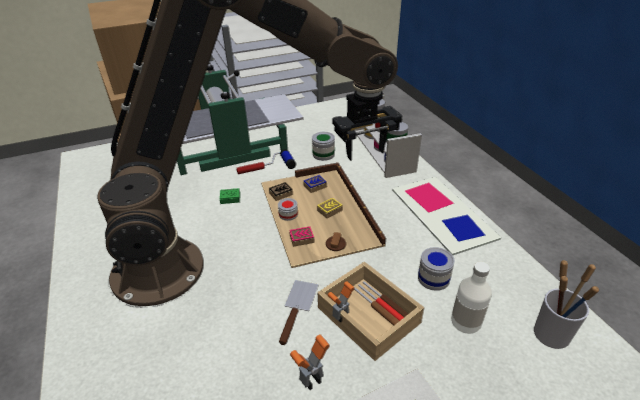

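View pics/wrist0.png

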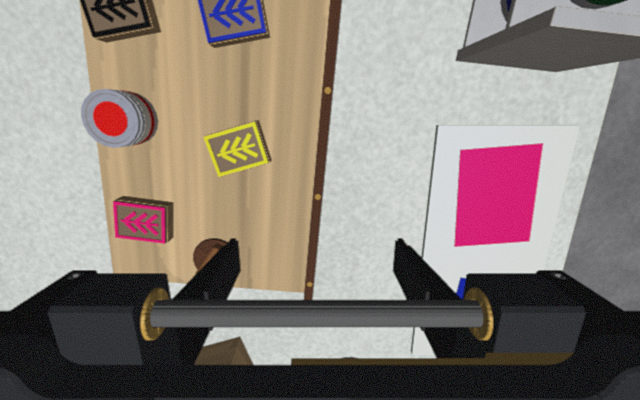

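The jig is under the gripper. In the wrist view, yellow is at about (237,148), magenta (142,220), blue (235,15), black (118,12), with the fence line from (335,0) to (308,300). The side view shows the small clamp on the caddy at (342,300) and the larger one on the table at (311,362).

```bash
cat > h.py <<'E'
import numpy as np,cv2
from scipy.spatial.transform import Rotation as Ro
def cam(c,s):
    """returns R,t with Xc=R X+t"""
    if "R" in c: return c["R"],np.asarray(c["t"])
    T=np.eye(4); T[:3,:3]=Ro.from_euler("xyz",s["tcp_rot"]).as_matrix(); T[:3,3]=s["eef_pos"]
    M=np.linalg.inv(T@c["hand_eye"]); return M[:3,:3],M[:3,3]
def ray(c,s,uv,z):
    """pixels onto plane z"""
    R,t=cam(c,s); uv=np.atleast_2d(np.asarray(uv,float)); K=c["K"]
    d=np.c_[uv,np.ones(len(uv))]@np.linalg.inv(K).T@R; o=-R.T@t
    return o+d*((z-o[2])/d[:,2])[:,None]
def proj(c,s,X):
    R,t=cam(c,s); p=(np.atleast_2d(X)@R.T+t)@np.asarray(c["K"]).T; return p[:,:2]/p[:,2:]
HUE=dict(blue=(112,130,90,60),magenta=(160,175,150,90),yellow=(24,34,130,120))
def mask(c,n):
    h=cv2.cvtColor(c["color"],cv2.COLOR_RGB2HSV).astype(int)
    if n=="black": return (h[...,2]<45).astype(np.uint8)
    a,b,sm,vm=HUE[n]; return ((h[...,0]>=a)&(h[...,0]<=b)&(h[...,1]>sm)&(h[...,2]>vm)).astype(np.uint8)
def blocks(c,s,n,z=31.,box=(450,850,-300,300)):
    m=cv2.morphologyEx(mask(c,n),cv2.MORPH_CLOSE,np.ones((5,5)))
    out=[]
    for k in cv2.findContours(m,cv2.RETR_EXTERNAL,cv2.CHAIN_APPROX_NONE)[0]:
        if cv2.contourArea(k)<60: continue
        P=ray(c,s,k[:,0],z)[:,:2]
        (x,y),(w,h),a=cv2.minAreaRect(P.astype(np.float32))
        if w<h: w,h,a=h,w,a+90
        a=(a+90)%180-90
        if box[0]<x<box[1] and box[2]<y<box[3] and 30<w<90 and 25<h<80: out.append([round(v,1) for v in (x,y,w,h,a)]+[k[:,0].min(0).tolist(),k[:,0].max(0).tolist()])
    return out
E
python3 - <<'E'
from h import *; import pickle
s,d=pickle.load(open("d0.pkl","rb"))
for n in ["wrist","side","scene"]:
    for b in ["blue","magenta","yellow","black"]: print(n,b,blocks(d[n],s,b))
c=d["wrist"]; h=cv2.cvtColor(c["color"],cv2.COLOR_RGB2HSV)
for r in (20,60,120,160,230,265): print(r,[(u,h[r,u].tolist()) for u in range(300,345,3)])
c=d["side"]
cv2.imwrite("pics/side_jig.png",cv2.resize(c["color"][140:340,225:425,::-1],(800,600) if 0 else (600,600),interpolation=cv2.INTER_CUBIC))
E
```

```text
wrist blue [[538.4, 178.0, 62.1, 38.8, 8.9, [198, 0], [265, 42]]]
wrist magenta []
wrist yellow [[531.7, 43.8, 63.1, 48.5, 15.8, [203, 122], [268, 176]]]
wrist black []
side blue [[704.7, -291.4, 51.4, 49.1, -23.3, [428, 252], [447, 265]], [536.3, 175.8, 61.2, 48.8, 9.6, [304, 175], [325, 187]]]
side magenta []
side yellow [[530.4, 39.5, 62.8, 49.1, 15.2, [318, 198], [341, 212]]]
side black []
scene blue [[539.5, 184.1, 60.4, 47.4, 9.2, [377, 202], [396, 216]]]
scene magenta []
scene yellow [[531.4, 45.2, 64.8, 49.6, 16.4, [335, 203], [354, 219]]]
scene black []
20 [(300, [18, 86, 183]), (303, [19, 86, 181]), (306, [19, 84, 176]), (309, [19, 88, 171]), (312, [18, 82, 174]), (315, [18, 83, 169]), (318, [18, 81, 170]), (321, [17, 82, 177]), (324, [16, 81, 179]), (327, [17, 88, 174]), (330, [10, 137, 78]), (333, [9, 121, 78]), (336, [8, 126, 83]), (339, [15, 30, 119]), (342, [60, 6, 218])]
60 [(300, [18, 85, 188]), (303, [18, 84, 179]), (306, [19, 85, 175]), (309, [17, 86, 172]), (312, [17, 83, 170]), (315, [18, 86, 169]), (318, [18, 83, 179]), (321, [19, 82, 184]), (324, [15, 91, 159])
[... 736 characters left out ...]
 6, 202]), (339, [64, 9, 208]), (342, [60, 5, 208])]
230 [(300, [18, 90, 168]), (303, [17, 92, 174]), (306, [17, 84, 188]), (309, [17, 91, 146]), (312, [7, 108, 85]), (315, [9, 131, 82]), (318, [10, 64, 96]), (321, [69, 8, 212]), (324, [78, 6, 203]), (327, [72, 6, 205]), (330, [53, 5, 216]), (333, [72, 6, 216]), (336, [50, 7, 206]), (339, [70, 4, 206]), (342, [54, 6, 208])]
265 [(300, [17, 87, 173]), (303, [19, 84, 183]), (306, [16, 90, 142]), (309, [9, 132, 77]), (312, [9, 121, 84]), (315, [21, 29, 114]), (318, [60, 8, 203]), (321, [60, 5, 207]), (324, [56, 8, 211]), (327, [75, 5, 204]), (330, [45, 5, 203]), (333, [68, 5, 193]), (336, [54, 6, 204]), (339, [51, 8, 215]), (342, [75, 3, 201])]
```

View pics/side_jig.png

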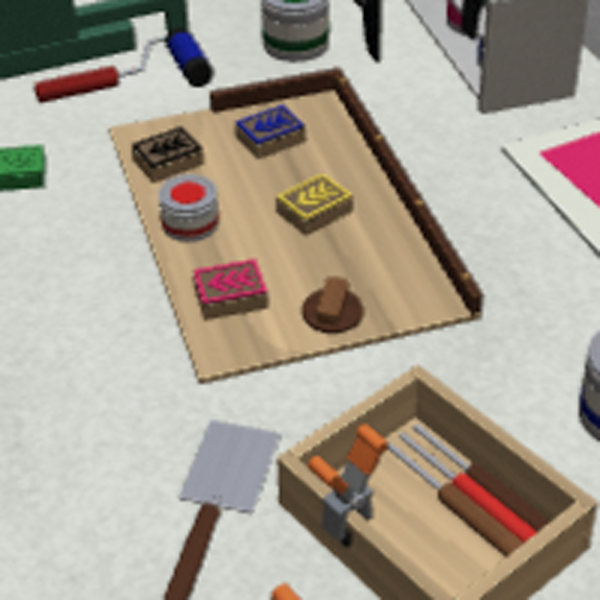

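The crop shows all four blocks, the tin at (188,205), the baren at (333,305), and the fence corner at the top right (335,80). The clamp is at the middle of the caddy's near wall.

```bash
cat >> h.py <<'E'
HUE["magenta"]=(163,178,120,80)
def fence(c,s,rows,u0,u1,z=32.):
    """mid-line of the dark fence top: per row the dark run, projected at z; returns a,b of x=a+b*y and resid"""
    h=cv2.cvtColor(c["color"],cv2.COLOR_RGB2HSV).astype(int); P=[]
    for r in rows:
        u=np.where((h[r,u0:u1,2]<115)&(h[r,u0:u1,1]>70)&(h[r,u0:u1,0]<16))[0]
        if len(u)>4: P.append((u0+np.median(u[:9999]),r,len(u)))
    P=np.array(P); X=ray(c,s,P[:,:2],z); f=np.polyfit(X[:,1],X[:,0],1)
    for _ in range(3):
        k=abs(np.polyval(f,X[:,1])-X[:,0])<1.5; f=np.polyfit(X[k,1],X[k,0],1)
    return f,k.sum(),len(k),X[[0,-1]].round(1).tolist()
E
python3 - <<'E'
from h import *; import pickle
s,d=pickle.load(open("d0.pkl","rb"))
w=d["wrist"]; sd=d["side"]
f=fence(w,s,range(5,285),290,350); print("fence",f, np.degrees(np.arctan(f[0][0])))
for n in ["wrist","side","scene"]: print(n,blocks(d[n],s,"magenta",box=(300,850,-300,300)))
g=lambda u,v:(225+u/3,140+v/3)
print("stop/fence outer corner top",ray(sd,s,[g(342,69),g(335,80),g(211,94)],32).round(0).tolist())
print("fence right end",ray(sd,s,[g(481,296),g(470,303)],32).round(0).tolist())
print("board corners",ray(sd,s,[g(110,128),g(201,381),g(480,318)],8).round(0).tolist())
print("wrist board",ray(w,s,[(82,0),(115,277),(307,298)],8).round(0).tolist())
print("black",ray(sd,s,[g(168,147),g(133,149),g(163,127),g(200,148),g(171,168)],31).round(0).tolist())
print("black w",ray(w,s,[(120,15)],31).round(0).tolist())
print("tin",ray(sd,s,[g(187,193)],50).round(0).tolist(),ray(w,s,[(110,118)],50).round(0).tolist(),"baren",ray(sd,s,[g(332,311)],14).round(0).tolist())
print("caddy top corners FL BL FR",ray(sd,s,[g(280,462),g(417,367),(405,354.),g(597,500)],58).round(0).tolist())
print("clamp grips",ray(sd,s,[g(322,470),g(372,440),g(347,455)],124).round(0).tolist())
print("clamp grips scene",ray(d["scene"],s,[(214,168),(218,172)],124).round(0).tolist())
E
```

```text
fence (array([8.92400062e-02, 6.26043077e+02]), np.int64(264), 267, [[643.0, 187.9, 32.0], [614.7, -127.3, 32.0]]) 5.099567075494153
wrist [[405.1, -45.6, 63.1, 48.7, -7.9, [113, 201], [165, 243]]]
side [[402.7, -51.6, 63.3, 50.7, -9.0, [290, 227], [313, 240]]]
scene [[407.5, -43.6, 55.2, 44.9, -7.1, [306, 182], [319, 193]]]
stop/fence outer corner top [[655.0, 242.0, 32.0], [638.0, 224.0, 32.0], [496.0, 254.0, 32.0]]
fence right end [[614.0, -168.0, 32.0], [600.0, -173.0, 32.0]]
board corners [[378.0, 270.0, 8.0], [341.0, -146.0, 8.0], [613.0, -173.0, 8.0]]
wrist board [[373.0, 199.0, 8.0], [343.0, -136.0, 8.0], [611.0, -169.0, 8.0]]
black [[419.0, 178.0, 31.0], [383.0, 189.0, 31.0], [426.0, 216.0, 31.0], [450.0, 162.0, 31.0], [410.0, 140.0, 31.0]]
black w [[424.0, 179.0, 31.0]]
tin [[404.0, 69.0, 50.0]] [[406.0, 79.0, 50.0]] baren [[485.0, -114.0, 14.0]]
caddy top corners FL BL FR [[356.0, -302.0, 58.0], [505.0, -250.0, 58.0], [463.0, -526.0, 58.0], [568.0, -434.0, 58.0]]
clamp grips [[361.0, -374.0, 124.0], [407.0, -362.0, 124.0], [384.0, -368.0, 124.0]]
clamp grips scene [[376.0, -365.0, 124.0], [397.0, -352.0, 124.0]]
```

Emit:
{"op": "carry_out", "data": {"motion": [[0, 0, 7, 8.1, 0], [0, 0, 7, 8.1, 0], [0, 0, 7, 8.1, 0], [0, 0, 7, 8.1, 0], [0, 0, 7, 8.1, 0], [0, 0, 7, 8.1, 0], [0, 0, 7, 8.1, 0], [0, 0, 7, 8.1, 0], [0, 0, 7, 8.1, 0], [0, 0, 7, 8.1, 0]]}}

```text
t: 1.15
eef_pos: [624.9, 0.0, 152.1]
tcp_rot: [-3.142, 0.0, 0.151]
ft_force: [-0.1, -0.2, -0.2]
opening: 1.0
grip_force: 0.0
```

Emit:
{"op": "carry_out", "data": {"motion": [[-6, -20, 0, 0, 0], [-10, -34, 0, 0, 0], [-10, -34, 0, 0, 0], [-10, -34, 0, 0, 0], [-10, -34, 0, 0, 0], [-8, -24, 0, 0, 0], [-4, -11, 0, 0, 0], [0, 0, 0, 0, 0]]}}

```text
t: 1.95
eef_pos: [537.1, 180.9, 152.9]
tcp_rot: [-3.142, -0.0, 0.161]
ft_force: [-0.3, -0.1, 0.5]
opening: 0.997
grip_force: 0.0
```

```bash
cat >> h.py <<'E'
def look(env,name="wrist",f=None):
    s=env.state(); c=env.read_camera(name)
    if f: cv2.imwrite(f,c["color"][:,:,::-1])
    return c,s
def tool(s,p):
    """world xyz target -> shift in tool axes, for z target p[2]"""
    T=Ro.from_euler("xyz",s["tcp_rot"]).as_matrix(); return (T.T@(np.asarray(p,float)-s["eef_pos"])).round(1)
def yaw(s):
    """heading of tool x, deg"""
    T=Ro.from_euler("xyz",s["tcp_rot"]).as_matrix(); return np.degrees(np.arctan2(T[1,0],T[0,0]))
E
python3 - <<'E'
from h import *; from cell import env
c,s=look(env,f="pics/w1.png"); print(s["t"],s["eef_pos"],yaw(s))
for b in ["blue","yellow"]: print(b,blocks(c,s,b))
E
```

```text
1.95 [537.06682115 180.8618029  152.90781699] 9.210239542914085
blue [[537.6, 182.9, 61.9, 47.9, 9.2, [290, 170], [339, 231]]]
yellow [[531.6, 43.4, 63.0, 48.4, 15.4, [427, 197], [476, 258]]]
```

View pics/w1.png

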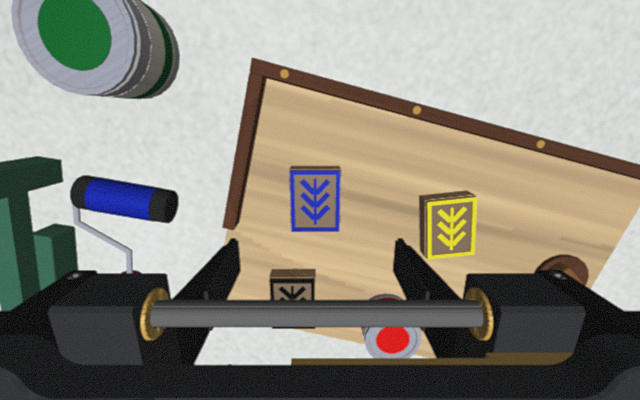

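Blue's face is centred at (315,200) and yellow's at (451,228). The fence's outer top corner is at (253,58), its inner top corner at (266,78), and the stop's end near (225,226).

Run:
```python
from h import *; from cell import env
c,s=look(env)
h=cv2.cvtColor(c["color"],cv2.COLOR_RGB2HSV).astype(int)
D=((h[...,2]<115)&(h[...,1]>70)&(h[...,0]<16))
def line(p):
    X=ray(c,s,p,32); f=np.polyfit(X[:,1],X[:,0],1)
    for _ in range(4):
        k=abs(np.polyval(f,X[:,1])-X[:,0])<1; f=np.polyfit(X[k,1],X[k,0],1)
    return f,k.mean()
print("fence outer top", line([(u,np.where(D[40:200,u])[0].min()+40) for u in range(300,630,4)]))
print("fence inner", line([(u,np.where(D[40:200,u])[0].max()+41) for u in range(300,630,4)]))
X=ray(c,s,[(np.where(D[v,210:290])[0].min()+210,v) for v in range(75,220,4)],32); f=np.polyfit(X[:,0],X[:,1],1)
print("stop outer y=f(x)",f, np.polyval(f,600))
print(ray(c,s,[(253,58),(266,78)],32).round(1).tolist())
print("tool to blue",tool(s,[537.6,182.5,19]))
```

```text
fence outer top (array([8.95053231e-02, 6.31282350e+02]), np.float64(1.0))Traceback (most recent call last):
  File "<stdin>", line 11, in <module>
  File "<stdin>", line 8, in line
    raise TypeError("expected non-empty vector for x")
TypeError: expected non-empty vector for x
```

```bash
cat >> h.py <<'E'
def jig2w(p,O):
    """jig xy -> world xy; O=(ox,oy)"""
    a=np.radians(-5.11); R=np.array([[np.cos(a),-np.sin(a)],[np.sin(a),np.cos(a)]]); return np.asarray(O)+np.asarray(p,float)@R.T
def w2jig(p,O):
    a=np.radians(-5.11); R=np.array([[np.cos(a),-np.sin(a)],[np.sin(a),np.cos(a)]]); return (np.asarray(p,float)[...,:2]-np.asarray(O))@R
E
python3 - <<'E'
from h import *; from cell import env
c,s=look(env)
P=ray(c,s,[(253,58),(266,78)],32)[:,:2]; print(P)
print("origin est",P[0]-jig2w([130,210],(0,0)),P[1]-jig2w([118,198],(0,0)))
print("tool to blue",tool(s,[537.6,182.5,19]))
E
```

```text
[[655.77801895 252.9352845 ]
 [641.90570149 240.33843362]]
origin est [507.5903905   55.34877996] [506.73919711  53.63541786]
tool to blue [-1.000e-01 -3.300e+00  1.338e+02]
```

Emit:
{"op": "carry_out", "data": {"motion": [[0, -1, 25, 0, 0], [0, -1, 35, 0, 0], [0, 0, 35, 0, 0], [0, 0, 25, 0, 0], [0, 0, 13.5, 0, 0], [0, 0, 0, 0, 0.6], [0, 0, 0, 0, 0.6], [0, 0, 0, 0, 0.6], [0, 0, 0, 0, 0.6], [0, 0, 0, 0, 0.6]]}}

```text
t: 3.1
eef_pos: [537.8, 181.6, 19.7]
tcp_rot: [-3.142, -0.001, 0.157]
ft_force: [-0.1, 0.4, 0.4]
opening: 0.637
grip_force: 0.0
```

Emit:
{"op": "carry_out", "data": {"motion": [[0, 0, 0, 0, 0.6], [0, 0, 0, 0, 0.6], [0, 0, 0, 0, 0.6], [0, 0, -6, 0, 0.6], [0, 0, -6, 0, 0.6], [0, 0, 0, 7.15, 0.6], [0, 0, 0, 7.15, 0.6], [15, -5, 0, 0, 0.6], [20, -7, 0, 0, 0.6], [17, -5, 0, 0, 0.6], [7, -2, 0, 0, 0.6], [0, 0, 0, 0, 0.6]]}}

```text
t: 4.3
eef_pos: [598.4, 195.0, 31.2]
tcp_rot: [-3.142, -0.0, -0.093]
ft_force: [-1.8, 0.4, -1.7]
opening: 0.524
grip_force: 30.0
```

Emit:
{"op": "carry_out", "data": {"motion": [[0, 0, 6, 0, 0.6], [0, 0, 5.5, 0, 0.6], [3, 0, 0, 0, 0.6], [3, 0, 0, 0, 0.6], [2, 0, 0, 0, 0.6], [1, 0, 0, 0, 0.6]]}}

```text
t: 4.9
eef_pos: [606.1, 194.1, 19.4]
tcp_rot: [3.141, 0.002, -0.092]
ft_force: [-6.9, 1.9, 3.8]
opening: 0.524
grip_force: 30.0
```

Emit:
{"op": "carry_out", "data": {"motion": [[1, 0, 0, 0, 0.6], [0, 0, 0, 0, 0.36], [0, 0, 0, 0, 0.36], [0, 0, 0, 0, 0.36], [0, 0, -20, 0, 0.36], [0, 0, -22, 0, 0.36], [-11, 30, 0, 0, 0], [-15, 40, 0, 0, 0], [-17, 40, 0, 0, 0], [-12, 30, 0, 0, 0], [-6, 17, 0, 0, 0], [0, 0, 0, -7, 0]]}}

```text
t: 6.1
eef_pos: [532.1, 41.4, 61.9]
tcp_rot: [3.141, -0.0, 0.028]
ft_force: [0.4, -0.0, 0.1]
opening: 0.993
grip_force: 0.0
```

Emit:
{"op": "carry_out", "data": {"motion": [[0, 0, 0, -7, 0], [0, 0, 0, -7, 0], [0, 0, 0, 0, 0]]}}

```text
t: 6.4
eef_pos: [533.0, 43.3, 61.8]
tcp_rot: [3.141, -0.001, 0.276]
ft_force: [-0.2, -0.1, 0.5]
opening: 1.001
grip_force: 0.0
```

Run:
```python
from h import *; from cell import env
c,s=look(env); print(s["t"],s["eef_pos"],yaw(s))
for b in ["blue","yellow"]: print(b,blocks(c,s,b))
print("tool to yellow",tool(s,[531.6,43.4,19]))
```

```text
6.4 [533.01653636  43.27607623  61.76009941] 15.78827850399723
blue [[605.9, 194.3, 62.7, 48.7, -5.1, [53, 0], [153, 129]]]
yellow [[531.4, 43.6, 61.4, 48.5, 15.8, [280, 199], [352, 281]]]
tool to yellow [-1.4 -0.5 42.8]
```

Emit:
{"op": "carry_out", "data": {"motion": [[0, 0, 20, 0, 0.2], [0, 0, 18, 0, 0.3], [0, 0, 5, 0, 0.6], [0, 0, 0, 0, 0.6], [0, 0, 0, 0, 0.6], [0, 0, 0, 0, 0.6], [0, 0, 0, 0, 0.6], [0, 0, 0, 0, 0.6], [0, 0, 0, 0, 0.6], [0, 0, -6, 0, 0.6], [0, 0, -6, 0, 0.6], [0, 0, 0, 7, 0.6]]}}

```text
t: 7.65
eef_pos: [533.1, 43.4, 31.7]
tcp_rot: [3.141, -0.001, 0.151]
ft_force: [0.2, 0.4, -0.1]
opening: 0.525
grip_force: 30.0
```

Emit:
{"op": "carry_out", "data": {"motion": [[0, 0, 0, 7, 0.6], [0, 0, 0, 7, 0.6], [10, -17, 0, 0, 0.6], [13, -25, 0, 0, 0.6], [13, -25, 0, 0, 0.6], [11, -15, 0, 0, 0.6], [6, -5, 0, 0, 0.6], [0, 0, 6, 0, 0.6], [0, 0, 5.5, 0, 0.6], [0, 0, 0, 0, 0.6]]}}

```text
t: 8.65
eef_pos: [593.0, 124.3, 18.8]
tcp_rot: [3.141, 0.001, -0.093]
ft_force: [0.8, 0.2, 0.8]
opening: 0.524
grip_force: 30.0
```

Emit:
{"op": "carry_out", "data": {"motion": [[4, 0, 0, 0, 0.6], [3, 0, 0, 0, 0.6], [2, 0, 0, 0, 0.6], [1.5, 0, 0, 0, 0.6], [0, 0, 0, 0, 0.36], [0, 0, 0, 0, 0.36], [0, 0, 0, 0, 0.36], [0, 0, -20, 0, 0.36], [0, 0, -22, 0, 0.36], [-20, 0, -15, 0, 0], [-35, -8, -15, 0, 0], [-40, -10, 0, 0, 0]]}}

```text
t: 9.85
eef_pos: [511.4, 150.9, 92.7]
tcp_rot: [-3.141, -0.004, -0.094]
ft_force: [-0.1, 0.0, 0.0]
opening: 0.836
grip_force: 0.0
```

Emit:
{"op": "carry_out", "data": {"motion": [[-40, -10, 0, -7, 0], [-35, -8, 0, -7, 0], [-18, -3, 0, 0, 0], [0, 0, 0, 0, 0]]}}

```text
t: 10.25
eef_pos: [416.8, 171.9, 91.4]
tcp_rot: [3.142, 0.001, 0.153]
ft_force: [0.2, 0.6, 0.6]
opening: 0.997
grip_force: 0.0
```

Run:
```python
from h import *; from cell import env
c,s=look(env,f="pics/w2.png"); print(s["t"],s["eef_pos"],yaw(s))
for b in ["blue","yellow","black"]: print(b,blocks(c,s,b,box=(300,800,-300,300)))
```

```text
10.25 [416.84885109 171.93552678  91.42826123] 8.766444385918621
blue []
yellow []
black [[418.3, 188.9, 61.2, 45.6, 9.3, [265, 181], [325, 255]]]
```

View pics/w2.png

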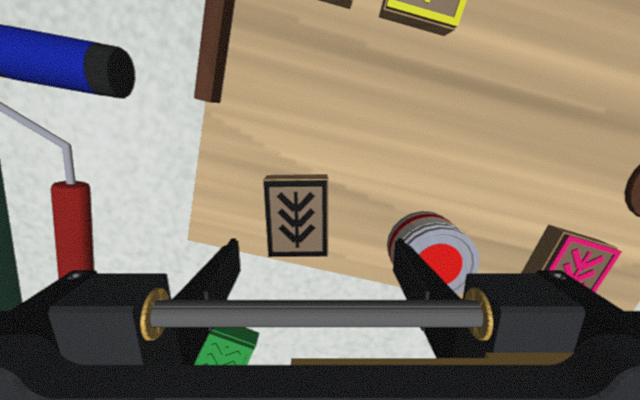

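Black's face is at (265–328, 181–257), between the fingers. The red tin at (435,255) is clear of the right finger.

Emit:
{"op": "carry_out", "data": {"motion": [[4, -16.5, 15, 0, 0], [0, 0, 25, 0, 0], [0, 0, 22, 0, 0.2], [0, 0, 10, 0, 0.3], [0, 0, 0, 0, 0.6], [0, 0, 0, 0, 0.6], [0, 0, 0, 0, 0.6], [0, 0, 0, 0, 0.6], [0, 0, 0, 0, 0.6], [0, 0, 0, 0, 0.6], [0, 0, 0, 0, 0.6]]}}

```text
t: 11.4
eef_pos: [420.6, 188.7, 19.8]
tcp_rot: [-3.141, -0.001, 0.152]
ft_force: [-0.1, -1.3, 7.1]
opening: 0.526
grip_force: 29.9
```

Emit:
{"op": "carry_out", "data": {"motion": [[0, 0, -20, 0, 0.6], [0, 0, -20, 0, 0.6], [0, 0, 0, 7, 0.6], [0, 0, 0, 7, 0.6], [20, 14, 0, 0, 0.6], [35, 24, 0, 0, 0.6], [38, 26, 0, 0, 0.6], [38, 25, 0, 0, 0.6], [30, 20, 0, 0, 0.6], [17, 10, 0, 0, 0.6], [0, 0, 20, 0, 0.6], [0, 0, 0, 0, 0.6]]}}

```text
t: 12.6
eef_pos: [585.5, 53.2, 37.5]
tcp_rot: [3.141, 0.003, -0.093]
ft_force: [0.4, 0.4, -1.1]
opening: 0.524
grip_force: 29.9
```

Emit:
{"op": "carry_out", "data": {"motion": [[0, 0, 12, 0, 0.6], [0, 0, 6.5, 0, 0.6], [4, 0, 0, 0, 0.6], [3, 0, 0, 0, 0.6], [2, 0, 0, 0, 0.6], [1, 0, 0, 0, 0.6], [0, 0, 0, 0, 0.6]]}}

```text
t: 13.3
eef_pos: [595.9, 53.0, 20.7]
tcp_rot: [-3.142, 0.001, -0.092]
ft_force: [-3.3, 1.7, 1.6]
opening: 0.525
grip_force: 30.0
```

Emit:
{"op": "carry_out", "data": {"motion": [[1, 0, 0, 0, 0.6], [1, 0, 0, 0, 0.6], [0, 0, 0, 0, 0.36], [0, 0, 0, 0, 0.36], [0, 0, 0, 0, 0.36], [0, 0, -20, 0, 0.36], [0, 0, -22, 0, 0.36], [-20, 10, -15, 0, 0], [-35, 25, -15, 0, 0], [-40, 28, 0, 0, 0], [-40, 28, 0, 0, 0], [-30, 20, 0, 0, 0]]}}

```text
t: 14.5
eef_pos: [421.8, -43.4, 93.0]
tcp_rot: [3.141, -0.001, -0.093]
ft_force: [0.2, -0.8, 1.0]
opening: 0.979
grip_force: 0.0
```

Emit:
{"op": "carry_out", "data": {"motion": [[-10, 5, 0, 3, 0], [0, 0, 0, 0, 0]]}}

```text
t: 14.7
eef_pos: [412.7, -47.4, 93.0]
tcp_rot: [3.141, -0.001, -0.148]
ft_force: [-0.3, 0.4, -0.2]
opening: 1.001
grip_force: 0.0
```

Run:
```python
from h import *; from cell import env
c,s=look(env); print(s["t"],s["eef_pos"],yaw(s))
for b in ["blue","yellow","magenta","black"]: print(b,blocks(c,s,b,box=(300,800,-300,300)))
m=blocks(c,s,"magenta",box=(300,800,-300,300))[0]; print(tool(s,[m[0]+6,m[1]-1,19]))
```

```text
14.7 [412.66869205 -47.38664711  93.03106141] -8.452555231442282
blue []
yellow []
magenta [[404.7, -46.1, 62.4, 48.0, -7.8, [285, 195], [347, 268]]]
black []
[-2. -0. 74.]
```

Emit:
{"op": "carry_out", "data": {"motion": [[0, 0, 20, 0, 0], [0, 0, 24, 0, 0], [0, 0, 20, 0, 0.2], [0, 0, 9.5, 0, 0.3], [0, 0, 0, 0, 0.6], [0, 0, 0, 0, 0.6], [0, 0, 0, 0, 0.6], [0, 0, 0, 0, 0.6], [0, 0, 0, 0, 0.6], [0, 0, 0, 0, 0.6], [0, 0, 0, 0, 0.6]]}}

```text
t: 15.85
eef_pos: [413.8, -46.8, 19.8]
tcp_rot: [3.141, -0.002, -0.145]
ft_force: [0.2, 1.1, 7.4]
opening: 0.525
grip_force: 30.0
```

Emit:
{"op": "carry_out", "data": {"motion": [[0, 0, -18, 0, 0.6], [0, 0, -18, -3.2, 0.6], [20, -6, 0, 0, 0.6], [35, -10, 0, 0, 0.6], [36, -10, 0, 0, 0.6], [35, -9, 0, 0, 0.6], [28, -6, 0, 0, 0.6], [16, -4, 0, 0, 0.6], [0, 0, 18, 0, 0.6], [0, 0, 12, 0, 0.6], [0, 0, 6, 0, 0.6], [0, 0, 0, 0, 0.6]]}}

```text
t: 17.05
eef_pos: [586.3, -17.0, 19.1]
tcp_rot: [-3.142, 0.001, -0.089]
ft_force: [0.4, -0.5, 0.6]
opening: 0.524
grip_force: 30.0
```

Emit:
{"op": "carry_out", "data": {"motion": [[4, 0, 0, 0, 0.6], [3, 0, 0, 0, 0.6], [2, 0, 0, 0, 0.6], [1, 0, 0, 0, 0.6], [1, 0, 0, 0, 0.6], [0, 0, 0, 0, 0.36], [0, 0, 0, 0, 0.36], [0, 0, 0, 0, 0.36], [0, 0, -20, 0, 0.36], [0, 0, -20, 0, 0.36], [-5, 28, 0, 0, 1], [-5, 28, 0, 0, 1]]}}

```text
t: 18.25
eef_pos: [583.1, -73.1, 59.9]
tcp_rot: [3.141, -0.002, -0.087]
ft_force: [0.8, -0.3, 0.1]
opening: 0.525
grip_force: 0.0
```

Emit:
{"op": "carry_out", "data": {"motion": [[0, 0, 0, 0, 1], [0, 0, 0, 0, 1], [0, 0, 0, 0, 1], [0, 0, 0, 0, 1], [0, 0, 0, 0, 1], [0, 0, 20, 0, 1], [0, 0, 18, 0, 1], [0, 0, 0, 0, 1]]}}

```text
t: 19.05
eef_pos: [581.8, -72.3, 19.3]
tcp_rot: [-3.141, 0.003, -0.089]
ft_force: [0.1, 0.5, 0.3]
opening: 0.002
grip_force: 0.0
```

Run:
```python
from h import *; from cell import env
O=(506.3,54.5)
for n in ("wrist","side"):
    c,s=look(env,n); print(n,s["t"],w2jig(s["eef_pos"],O).round(1),s["eef_pos"][2].round(1),s["opening"])
    for b in ["blue","yellow","black","magenta"]:
        for q in blocks(c,s,b): print(b,w2jig(q[:2],O).round(1),q[2:5])
```

```text
wrist 19.05 [  86.5 -119.5] 19.3 0.002108394630046536
magenta [ 88.2 -63.7] [42.1, 29.0, -5.2]
magenta [ 92.5 -63.9] [50.6, 48.6, -5.0]
side 19.1 [  87.1 -119.7] 20.5 0.004081300834392648
blue [ 228.4 -326.9] [51.4, 49.1, -23.3]
blue [ 85.2 142.4] [63.2, 52.2, -4.3]
yellow [76.8 73.4] [49.8, 43.0, 83.1]
magenta [ 70.4 -68.5] [51.9, 33.3, 84.2]
```

Emit:
{"op": "carry_out", "data": {"motion": [[0, -9, 0, 0, 1], [0, -8, 0, 0, 1], [0, -7, 0, 0, 1], [0, -8, 0, 0, 1], [0, -8, 0, 0, 1], [0, -8, 0, 0, 1], [0, -8, 0, 0, 1], [0, -8, 0, 0, 1], [0, -8, 0, 0, 1], [0, -8, 0, 0, 1], [0, -7, 0, 0, 1], [0, -6, 0, 0, 1]]}}

```text
t: 20.35
eef_pos: [591.2, 20.2, 21.3]
tcp_rot: [3.141, -0.0, -0.089]
ft_force: [0.2, -6.3, 6.0]
opening: 0.009
grip_force: 2.9
```

Emit:
{"op": "carry_out", "data": {"motion": [[0, -4, 0, 0, 1], [0, -3, 0, 0, 1], [0, -2, 0, 0, 1], [0, 0, 0, 0, 1]]}}

```text
t: 20.75
eef_pos: [591.9, 29.2, 21.2]
tcp_rot: [-3.142, -0.0, -0.089]
ft_force: [0.2, -2.0, 2.0]
opening: 0.006
grip_force: 1.1
```

Emit:
{"op": "carry_out", "data": {"motion": [[0, -2, 0, 0, 1], [0, -1, 0, 0, 1], [0, -1, 0, 0, 1]]}}

```text
t: 21.05
eef_pos: [592.1, 32.8, 21.1]
tcp_rot: [3.142, 0.0, -0.089]
ft_force: [-0.9, -3.9, 3.4]
opening: 0.002
grip_force: 2.4
```

Emit:
{"op": "carry_out", "data": {"motion": [[0, -1, 0, 0, 1], [0, -1, 0, 0, 1], [0, 0, 0, 0, 1]]}}

```text
t: 21.35
eef_pos: [592.4, 34.8, 21.1]
tcp_rot: [-3.141, -0.0, -0.089]
ft_force: [-0.3, -2.7, 2.6]
opening: 0.003
grip_force: 1.6
```

Run:
```python
from h import *; from cell import env
O=(506.3,54.5)
c,s=look(env); cs,_=look(env,"side")
for n,k in(("w",c),("s",cs)):
    for b in ["blue","yellow","black","magenta"]:
        for q in blocks(k,s,b): print(n,b,w2jig(q[:2],O).round(1),q[2:5])
a=cv2.resize(c["color"][0:300,0:400],(400,300)); b=cv2.resize(cs["color"][150:250,270:390],(400,333),interpolation=cv2.INTER_CUBIC)[:300]
cv2.imwrite("pics/w3.png",np.hstack([a,b])[:,:,::-1])
```

```text
w yellow [ 92.5 121.4] [49.9, 49.0, -5.1]
w black [91.5 68.9] [54.6, 51.9, 84.9]
w magenta [92.3 21.4] [50.5, 49.0, -5.1]
s blue [ 228.4 -326.9] [51.4, 49.1, -23.3]
s yellow [ 80.  115.5] [50.2, 48.4, -6.8]
s magenta [70.7 16. ] [54.0, 33.9, 79.9]
```

View pics/w3.png

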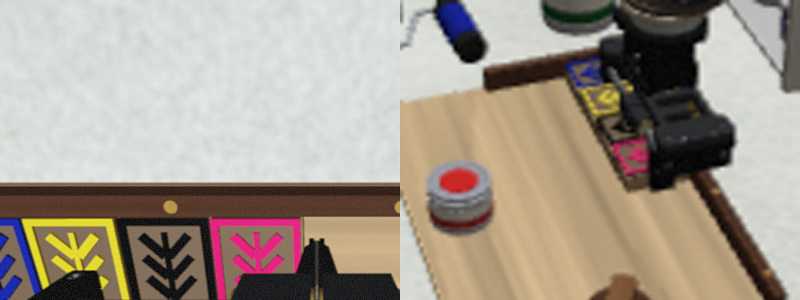

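The blocks touch each other and sit flush along the fence. A millimetre or two may remain before the side stop, so I'll push until it holds.

Emit:
{"op": "carry_out", "data": {"motion": [[0, -1, 0, 0, 1], [0, -1, 0, 0, 1], [0, 0, 0, 0, 1]]}}

```text
t: 21.75
eef_pos: [592.5, 36.8, 21.1]
tcp_rot: [-3.142, 0.0, -0.089]
ft_force: [-0.1, -2.1, 1.8]
opening: 0.001
grip_force: 1.2
```

Emit:
{"op": "carry_out", "data": {"motion": [[0, -1, 0, 0, 1], [0, 0, 0, 0, 1]]}}

```text
t: 21.95
eef_pos: [592.6, 37.8, 21.1]
tcp_rot: [-3.142, 0.0, -0.089]
ft_force: [-0.3, -2.3, 1.6]
opening: 0.006
grip_force: 1.1
```

Emit:
{"op": "carry_out", "data": {"motion": [[0, -1, 0, 0, 1], [0, -1, 0, 0, 1], [0, 0, 0, 0, 1]]}}

```text
t: 22.25
eef_pos: [592.8, 39.8, 21.1]
tcp_rot: [-3.142, 0.0, -0.089]
ft_force: [-0.6, -2.1, 0.9]
opening: 0.005
grip_force: 0.9
```

Emit:
{"op": "carry_out", "data": {"motion": [[0, -1, 0, 0, 1], [0, -1, 0, 0, 1], [0, -1, 0, 0, 1], [0, 0, 0, 0, 1]]}}

```text
t: 22.65
eef_pos: [592.9, 41.2, 21.2]
tcp_rot: [3.14, 0.0, -0.089]
ft_force: [-2.4, -15.3, 2.5]
opening: 0.005
grip_force: 7.8
```

Run:
```python
from h import *; from cell import env
O=(506.3,54.5)
c,s=look(env); cs,_=look(env,"side")
for n,k in(("w",c),("s",cs)):
    for b in ["blue","yellow","black","magenta"]:
        for q in blocks(k,s,b): print(n,b,w2jig(q[:2],O).round(1),q[2:5])
a=cv2.resize(c["color"][150:300,0:400],(800,300)); b=cv2.resize(cs["color"][150:210,270:390],(600,300),interpolation=cv2.INTER_CUBIC)
cv2.imwrite("pics/w4.png",np.vstack([a,np.hstack([b,b[:,:200]*0])])[:,:,::-1])
```

```text
w yellow [ 92.5 127.5] [49.8, 49.0, -5.1]
w black [91.5 77.8] [51.9, 50.5, -5.1]
w magenta [92.2 27.7] [50.5, 48.9, -5.1]
s blue [ 228.4 -326.9] [51.4, 49.1, -23.3]
s yellow [ 79.6 122.1] [49.0, 48.7, -6.8]
s black [  8.9 182.6] [83.2, 27.5, -4.8]
s magenta [66.7 23.5] [58.6, 32.2, 65.5]
```

View pics/w4.png

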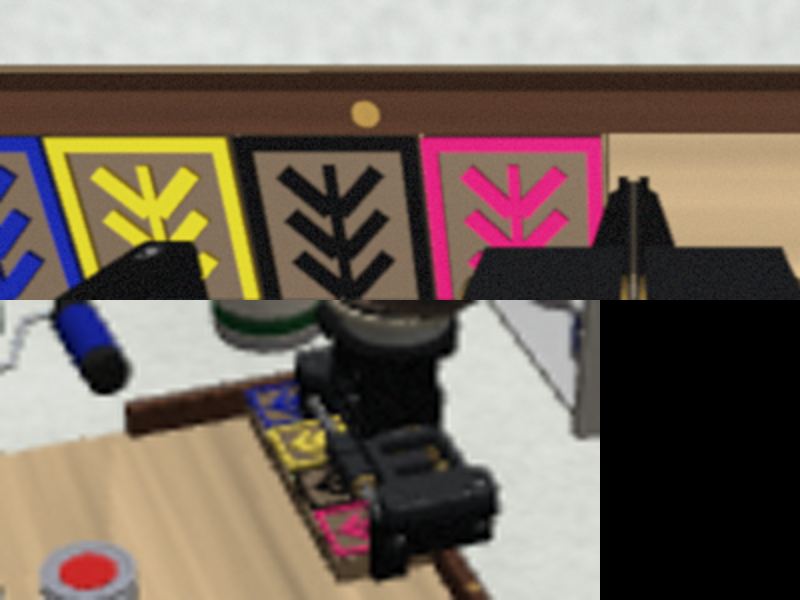

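The row is now hard against the stop, with 15 N on the last push and no gaps visible. Next I back off, rise, turn and go over the caddy.

Emit:
{"op": "carry_out", "data": {"motion": [[0, 3, 0, 0, 1], [0, 2, -15, 0, 0.5], [0, 0, -20, -8, 0.2], [0, 0, -20, -8, 0], [0, 0, -20, -8, 0], [0, 0, -20, -8, 0], [0, 0, -20, -8, 0], [0, 0, -20, -8, 0], [0, 0, -20, -8, 0], [0, 0, -20, -8, 0], [0, 0, -20, -8, 0], [0, 0, -20, -8, 0]]}}

```text
t: 23.95
eef_pos: [592.3, 38.1, 238.2]
tcp_rot: [3.141, -0.001, 1.313]
ft_force: [0.3, 0.5, -0.2]
opening: 0.874
grip_force: 0.0
```

Emit:
{"op": "carry_out", "data": {"motion": [[0, 0, 0, -8, 0], [0, 0, 0, -8, 0], [0, 0, 0, -8, 0], [0, 0, 0, -8, 0], [-20, -21, 0, 0, 0], [-32, -33, 0, 0, 0], [-33, -35, 0, 0, 0], [-33, -35, 0, 0, 0], [-33, -35, 0, 0, 0], [-33, -35, 0, 0, 0], [-33, -35, 0, 0, 0], [-33, -35, 0, 0, 0]]}}

```text
t: 25.15
eef_pos: [411.5, -279.3, 237.3]
tcp_rot: [3.141, 0.001, 1.866]
ft_force: [0.6, -0.4, -0.7]
opening: 0.999
grip_force: 0.0
```

Emit:
{"op": "carry_out", "data": {"motion": [[-32, -33, 0, 0, 0], [-20, -20, 0, 0, 0], [-12, -12, 0, 0, 0], [0, 0, 0, 0, 0]]}}

```text
t: 25.55
eef_pos: [368.3, -359.7, 236.9]
tcp_rot: [3.141, 0.001, 1.863]
ft_force: [-0.0, 0.5, 1.0]
opening: 0.999
grip_force: 0.0
```

Run:
```python
from h import *; from cell import env; import pickle
c,s=look(env,f="pics/w5.png"); pickle.dump((c,s),open("d5.pkl","wb")); print(s["t"],s["eef_pos"],yaw(s),s["joints"].round(2) if hasattr(s["joints"],"round") else s["joints"])
```

```text
25.55 [ 368.28272195 -359.66460029  236.93525878] 106.76769281182916 [-0.9   0.32  1.81  0.    1.01 -1.19]
```

View pics/w5.png

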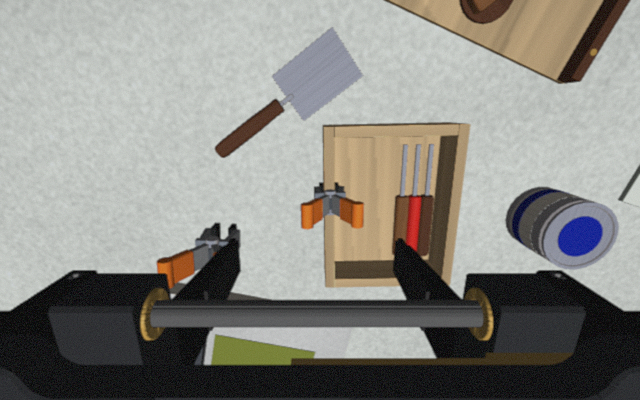

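The clamp's orange grips are at (308,215) and (357,215), on the caddy's front wall (column about 330). The larger clamp is at (190,260).

Run:
```python
from h import *; import pickle
c,s=pickle.load(open("d5.pkl","rb"))
h=cv2.cvtColor(c["color"],cv2.COLOR_RGB2HSV).astype(int)
m=((h[...,0]<16)&(h[...,1]>190)&(h[...,2]>120)).astype(np.uint8); m[:,:290]=0; m[:,375:]=0
m[:180]=0;m[245:]=0
for k in cv2.findContours(m,cv2.RETR_EXTERNAL,cv2.CHAIN_APPROX_NONE)[0]:
    if cv2.contourArea(k)<50: continue
    k=k[:,0]; print(k.min(0),k.max(0))
    for z in (120,128): print(z,[tool(s,p)[:2].tolist() for p in ray(c,s,[(k[:,0].min(),220),(k[:,0].max()+1,220),(k[:,0].mean(),k[:,1].max()+1),(k[:,0].mean(),k[:,1].min())],z)])
# caddy front wall outer/inner top edges & yaw, z=58
v=h[...,2]; 
for p in [(324,140),(327,280),(336,140),(336,280),(324,125),(468,124)]: print(p,ray(c,s,[p],58).round(1)[0].tolist())
for r in (150,160,170,250,260): print(r,h[r,318:345].tolist()[::2])
```

```text
[341 200] [362 227]
120 [[-15.7, 23.9], [-15.7, 45.4], [-24.1, 34.6], [4.6, 33.6]]
128 [[-12.8, 23.2], [-12.8, 44.1], [-20.9, 33.6], [6.9, 32.6]]
[302 200] [321 227]
120 [[-15.7, -14.2], [-15.7, 5.3], [-24.1, -5.6], [4.6, -5.4]]
128 [[-12.8, -13.8], [-12.8, 5.2], [-20.9, -5.4], [6.9, -5.3]]
(324, 140) [360.3, -304.2, 58.0]
(327, 280) [415.8, -470.1, 58.0]
(336, 140) [373.0, -300.4, 58.0]
(336, 280) [426.7, -466.8, 58.0]
(324, 125) [355.6, -288.9, 58.0]
(468, 124) [505.0, -242.8, 58.0]
150 [[60, 6, 197], [50, 4, 202], [66, 7, 182], [20, 89, 167], [18, 82, 174], [18, 90, 173], [18, 85, 168], [18, 84, 171], [19, 88, 179], [18, 86, 198], [18, 86, 198], [19, 87, 191], [17, 82, 189], [16, 86, 189]]
160 [[60, 6, 204], [64, 9, 206], [66, 7, 173], [17, 95, 167], [18, 85, 172], [19, 84, 166], [17, 82, 172], [17, 85, 172], [19, 93, 183], [19, 85, 202], [19, 85, 202], [19, 86, 196], [18, 82, 189], [18, 83, 185]]
170 [[60, 6, 198], [65, 8, 199], [53, 6, 181], [18, 99, 160], [16, 78, 173], [17, 85, 172], [19, 86, 171], [18, 84, 173], [18, 89, 181], [18, 83, 203], [18, 82, 203], [17, 84, 195], [18, 85, 191], [18, 81, 188]]
250 [[53, 5, 202], [55, 8, 201], [78, 6, 201], [17, 48, 132], [19, 90, 165], [18, 86, 166], [19, 83, 168], [18, 84, 171], [18, 88, 188], [18, 88, 205], [19, 86, 205], [17, 87, 200], [18, 87, 193], [17, 87, 181]]
260 [[55, 8, 191], [43, 9, 194], [60, 6, 208], [21, 29, 142], [17, 91, 162], [17, 83, 169], [19, 91, 165], [19, 88, 168], [19, 88, 183], [18, 84, 194], [17, 84, 198], [18, 87, 190], [18, 88, 183], [18, 88, 157]]
```

Emit:
{"op": "carry_out", "data": {"motion": [[-5, 8, 15, 0, 0], [-5, 7.5, 25, 0, 0], [0, 0, 30, 0, 0], [0, 0, 30, 0, 0], [0, 0, 18, 0, 0.2], [0, 0, 8, 0, 0.3], [0, 0, 0, 0, 0.3], [0, 0, 0, 0, 0.3]]}}

```text
t: 26.4
eef_pos: [387.5, -363.3, 110.6]
tcp_rot: [3.141, 0.001, 1.866]
ft_force: [0.8, -0.5, -0.5]
opening: 0.734
grip_force: 0.0
```

```bash
cat > clamp.py <<'E'
from h import *; from cell import env; import sys
c,s=look(env); print(s["t"],s["eef_pos"].round(1),yaw(s).round(2),s["opening"],s["grip_force"])
h=cv2.cvtColor(c["color"],cv2.COLOR_RGB2HSV).astype(int)
m=((h[...,0]<16)&(h[...,1]>190)&(h[...,2]>120)).astype(np.uint8)
for k in cv2.findContours(m,cv2.RETR_EXTERNAL,cv2.CHAIN_APPROX_NONE)[0]:
    if cv2.contourArea(k)<150: continue
    k=k[:,0]; print(k.min(0),k.max(0),[tool(s,p)[:2].tolist() for p in ray(c,s,[k.min(0),k.max(0)+1],s["eef_pos"][2]+13)])
if len(sys.argv)>1: cv2.imwrite(sys.argv[1],c["color"][:,:,::-1])
E
python3 clamp.py pics/w6.png
```

```text
26.4 [ 387.5 -363.3  110.6] 106.94 0.7339830869579286 0.0
[328 243] [365 296] [[18.2, 5.9], [-15.2, 27.8]]
[257 242] [297 297] [[18.7, -32.1], [-15.9, -10.8]]
[427 226] [449 273] [[27.9, 57.8], [-0.6, 73.7]]
```

View pics/w6.png

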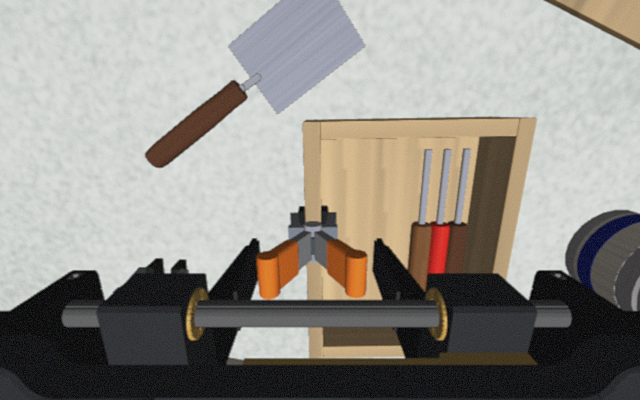

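The grips (257–297 and 328–365, rows 242–297) sit between the fingers, about 2 mm off centre.

Emit:
{"op": "carry_out", "data": {"motion": [[-2.5, -2, 0, 0, 0.3], [0, 0, 0, 0, 0.34], [0, 0, 0, 0, 0.37], [0, 0, 0, 0, 0.38], [0, 0, 0, 0, 0.38]]}}

```text
t: 26.95
eef_pos: [385.6, -366.5, 110.2]
tcp_rot: [3.141, 0.0, 1.866]
ft_force: [-0.2, 0.1, -0.3]
opening: 0.62
grip_force: 8.2
```

Emit:
{"op": "carry_out", "data": {"motion": [[0, 2, 0, 0, 0.42], [0, 2, 0, 0, 0.46], [0, 2, 0, 0, 0.5], [0, 2, 0, 0, 0.54], [0, 0.5, 0, 0, 0.56], [0, 0, 0, 0, 0.56], [0, 0, 0, 0, 0.56]]}}

```text
t: 27.65
eef_pos: [394.0, -363.9, 110.1]
tcp_rot: [3.141, 0.0, 1.866]
ft_force: [-1.3, -0.1, -0.9]
opening: 0.445
grip_force: 12.3
```

Emit:
{"op": "carry_out", "data": {"motion": [[0, 0, -5, 0, 0.56], [0, 0, -8, 0, 0.56], [0, 0, -12, 0, 0.56], [0, 0, -15, 0, 0.56], [0, 0, -15, 0, 0.56], [0, 0, -15, 0, 0.56], [0, 0, 0, 0, 0.56]]}}

```text
t: 28.35
eef_pos: [394.4, -364.6, 182.7]
tcp_rot: [3.14, 0.004, 1.866]
ft_force: [-0.2, 0.0, -0.6]
opening: 0.444
grip_force: 12.3
```

```bash
python3 clamp.py pics/w7.png; python3 -c "
import cv2,numpy as np
from cell import env
a=cv2.imread('pics/w7.png'); b=env.read_camera('side')['color'][230:340,280:420,::-1]
cv2.imwrite('pics/w7b.png',np.hstack([a[150:350,200:500],cv2.resize(b,(254,200),interpolation=cv2.INTER_CUBIC)]))"
```

```text
28.35 [ 394.4 -364.6  182.7] 106.9 0.44381585814617064 12.301656156778336
[100 265] [144 299] [[5.2, -118.6], [-17.1, -97.8]]
[334 250] [354 291] [[14.1, 9.1], [-12.0, 21.5]]
[278 238] [307 292] [[21.1, -20.8], [-12.6, -5.1]]
[399 199] [416 266] [[42.6, 41.8], [3.7, 55.0]]
```

View pics/w7b.png

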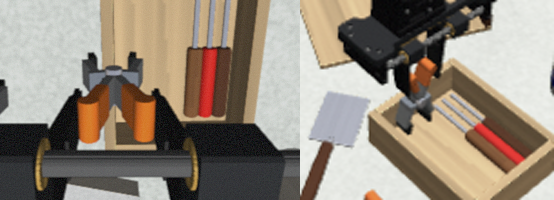

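The clamp is lifted clear, its jaws open and hanging straight. That is one picture more than the 10 allowed, so I will view no more and work from numbers only.

Emit:
{"op": "carry_out", "data": {"motion": [[0, 0, 0, 7.3, 0.56], [0, 0, 0, 7.3, 0.56], [0, 0, 0, 7.4, 0.56], [15, 7, 0, 0, 0.56], [30, 15, 0, 0, 0.56], [36, 18, 0, 0, 0.56], [36, 18, 0, 0, 0.56], [36, 18, 0, 0, 0.56], [36, 18, 0, 0, 0.56], [36, 18, 0, 0, 0.56], [36, 18, 0, 0, 0.56], [36, 18, 0, 0, 0.56]]}}

```text
t: 29.65
eef_pos: [568.0, -78.7, 179.7]
tcp_rot: [-3.141, -0.0, 1.485]
ft_force: [0.8, -0.7, -1.0]
opening: 0.441
grip_force: 12.2
```

Emit:
{"op": "carry_out", "data": {"motion": [[36, 18, 0, 0, 0.56], [34, 18, 0, 0, 0.56], [20, 10, 0, 0, 0.56], [10, 5, 5, 0, 0.56], [0, 0, 10, 0, 0.56], [0, 0, 10, 0, 0.56], [0, 0, 0, 0, 0.56]]}}

```text
t: 30.35
eef_pos: [626.0, 12.8, 153.1]
tcp_rot: [-3.138, 0.0, 1.481]
ft_force: [1.4, -0.1, -0.5]
opening: 0.44
grip_force: 12.2
```

```bash
cat > place.py <<'E'
from h import *; from cell import env
O=(506.3,59.2)
c,s=look(env); print(s["t"],s["eef_pos"].round(1),yaw(s).round(2),s["opening"],"jig",w2jig(s["eef_pos"],O).round(1))
for b in ["blue","yellow","black","magenta"]:
    for q in blocks(c,s,b): print(b,w2jig(q[:2],O).round(1),q[2:5])
h=cv2.cvtColor(c["color"],cv2.COLOR_RGB2HSV).astype(int); D=(h[...,2]<115)&(h[...,1]>70)&(h[...,0]<16)
P=[]
for r in range(0,200,5):
    u=np.where(D[r,200:420])[0]
    if 4<len(u)<40: X=w2jig(ray(c,s,[(200+u.min(),r),(201+u.max(),r)],32),O).round(1); P.append((r,X[:,0].tolist(),X[0,1]))
print(P[::4])
E
python3 place.py; python3 clamp.py
```

```text
30.35 [626.   12.8 153.1] 84.87 0.43992621163045686 jig [123.3 -35.5]
blue [ 335.8 -206.5] [53.1, 33.8, 85.0]
yellow [ 86.9 117.2] [62.6, 37.3, -5.2]
black [86.6 72.9] [59.5, 45.4, -5.1]
magenta [86.7 22.8] [62.0, 47.9, -5.1]
[(0, [119.0, 130.3], np.float64(135.6)), (20, [119.7, 130.4], np.float64(121.4)), (40, [119.7, 130.6], np.float64(106.7)), (60, [119.7, 130.7], np.float64(91.5)), (80, [88.4, 130.0], np.float64(75.8)), (105, [120.4, 130.2], np.float64(55.2)), (125, [120.4, 130.3], np.float64(38.1)), (145, [120.3, 130.5], np.float64(20.4)), (165, [119.4, 130.6], np.float64(1.9)), (185, [120.3, 130.8], np.float64(-17.3))]
30.4 [626.5  12.8 154.1] 84.85 0.44439610721251305 12.245861291885376
[334 250] [355 290] [[13.9, 9.0], [-11.5, 21.8]]
[278 237] [307 292] [[21.4, -21.0], [-12.8, -5.3]]
[ 40 140] [ 80 178] [[71.9, -133.9], [52.8, -118.6]]
```

Emit:
{"op": "carry_out", "data": {"motion": [[8, 6, 0, 0, 0.56], [7, 5.5, 0, 0, 0.56], [3, 2, 0, 0, 0.56], [0, 0, 0, 0, 0.56], [0, 0, 12, 0, 0.56], [0, 0, 15, 0, 0.56], [0, 0, 12, 0, 0.56], [0, 0, 8, 0, 0.56], [0, 0, 8, 0, 0.56], [0, 0, 6, 0, 0.56], [0, 0, 4, 0, 0.56], [0, 0, 0, 0, 0.56]]}}

```text
t: 31.65
eef_pos: [641.8, 30.5, 89.4]
tcp_rot: [-3.14, 0.0, 1.482]
ft_force: [-4.5, -0.4, -3.2]
opening: 0.443
grip_force: 10.5
```

```bash
python3 place.py|head -1; python3 clamp.py
```

```text
31.65 [641.8  30.5  89.4] 84.9 0.4431275121692688 jig [137.5 -16.5]
31.7 [641.9  30.5  89.6] 84.9 0.44035201692486076 10.584511309862137
[334 250] [354 289] [[13.9, 9.0], [-10.8, 21.2]]
[321 238] [332 276] [[20.9, 1.9], [-2.6, 8.7]]
[278 237] [307 292] [[21.4, -20.9], [-12.8, -5.3]]
```

Emit:
{"op": "carry_out", "data": {"motion": [[0, -1.5, 0, 0, 0.56], [0, -1.5, 0, 0, 0.56], [0, 0, 0, 0, 0.56]]}}

```text
t: 32.05
eef_pos: [639.8, 30.7, 90.7]
tcp_rot: [3.14, -0.0, 1.482]
ft_force: [0.0, 0.6, -1.3]
opening: 0.442
grip_force: 12.2
```

Emit:
{"op": "carry_out", "data": {"motion": [[0, -2, 0, 0, 0.56], [0, -2, 0, 0, 0.56], [0, 0, 0, 0, 0.56]]}}

```text
t: 32.35
eef_pos: [635.2, 31.1, 90.3]
tcp_rot: [3.141, -0.0, 1.482]
ft_force: [0.1, -0.0, -1.0]
opening: 0.444
grip_force: 12.2
```

Emit:
{"op": "carry_out", "data": {"motion": [[0, -2, 0, 0, 0.56], [0, -2, 0, 0, 0.56], [0, 0, 0, 0, 0.56]]}}

```text
t: 32.65
eef_pos: [631.1, 31.5, 90.2]
tcp_rot: [-3.142, 0.0, 1.482]
ft_force: [0.4, 0.3, -1.4]
opening: 0.446
grip_force: 12.2
```

Emit:
{"op": "carry_out", "data": {"motion": [[0, -1.5, 0, 0, 0.56], [0, -1.5, 0, 0, 0.56], [0, 0, 0, 0, 0.56]]}}

```text
t: 32.95
eef_pos: [629.0, 31.7, 90.4]
tcp_rot: [3.14, -0.0, 1.482]
ft_force: [4.2, 0.1, -2.5]
opening: 0.444
grip_force: 11.4
```

Emit:
{"op": "carry_out", "data": {"motion": [[0, -1, 0, 0, 0.56], [0, -1, 0, 0, 0.56], [0, 0, 0, 0, 0.56]]}}

```text
t: 33.25
eef_pos: [626.8, 31.9, 90.6]
tcp_rot: [3.14, -0.0, 1.482]
ft_force: [4.6, -0.0, 2.3]
opening: 0.443
grip_force: 11.5
```

Emit:
{"op": "carry_out", "data": {"motion": [[0, 2, 0, 0, 0.56], [0, 1, 2, 0, 0.56], [0, 0, 2, 0, 0.56], [0, 0, 0, 0, 0.56]]}}

```text
t: 33.65
eef_pos: [630.6, 31.5, 87.3]
tcp_rot: [3.138, -0.0, 1.482]
ft_force: [3.7, -1.0, 10.7]
opening: 0.439
grip_force: 14.2
```

Emit:
{"op": "carry_out", "data": {"motion": [[0, 1, -1.5, 0, 0.56], [0, 0, 0, 0, 0.56]]}}

```text
t: 33.85
eef_pos: [630.1, 31.6, 87.5]
tcp_rot: [-3.141, 0.0, 1.482]
ft_force: [1.0, 0.3, 4.3]
opening: 0.444
grip_force: 12.3
```

Emit:
{"op": "carry_out", "data": {"motion": [[1, 0, -1, 0, 0.56], [1, 0, 0, 0, 0.56], [0, 0, 0, 0, 0.56]]}}

```text
t: 34.15
eef_pos: [630.2, 33.6, 88.3]
tcp_rot: [-3.141, 0.0, 1.482]
ft_force: [0.3, -1.8, -1.8]
opening: 0.437
grip_force: 12.0
```

Emit:
{"op": "carry_out", "data": {"motion": [[1, 0, 0, 0, 0.56], [0, 0, 0, 0, 0.56]]}}

```text
t: 34.35
eef_pos: [630.4, 34.6, 88.5]
tcp_rot: [-3.141, 0.0, 1.482]
ft_force: [-0.5, -0.6, -1.9]
opening: 0.442
grip_force: 12.1
```

```bash
python3 place.py|head -5; python3 clamp.py
```

```text
34.35 [630.4  34.6  88.5] 84.91 0.4424402759349162 jig [125.8 -13.4]
yellow [ 86.6 123.3] [46.1, 30.0, -5.1]
yellow [ 86.8 118.5] [62.5, 39.6, -5.1]
black [86.6 72.6] [60.4, 46.0, -5.1]
magenta [86.7 22.7] [62.1, 48.2, -5.1]
34.4 [630.4  34.6  88.5] 84.91 0.44376799828331315 12.085278332233429
[334 249] [354 289] [[14.4, 8.9], [-10.8, 21.2]]
[321 240] [332 277] [[19.7, 1.9], [-3.2, 8.7]]
[278 238] [306 292] [[20.8, -21.0], [-12.8, -5.8]]
[  0 187] [ 14 227] [[48.7, -160.2], [26.5, -159.2]]
```

Contact with the row is not yet felt, so I'll continue in small steps.

Emit:
{"op": "carry_out", "data": {"motion": [[0.7, 0, 0, 0, 0.56], [0.5, 0, 0, 0, 0.56], [0, 0, 0, 0, 0.56]]}}

```text
t: 34.75
eef_pos: [630.7, 35.8, 88.6]
tcp_rot: [-3.142, 0.0, 1.482]
ft_force: [-0.3, -1.0, -1.2]
opening: 0.44
grip_force: 12.1
```

Emit:
{"op": "carry_out", "data": {"motion": [[0.7, 0, 0, 0, 0.56], [0.5, 0, 0, 0, 0.56], [0, 0, 0, 0, 0.56]]}}

```text
t: 35.05
eef_pos: [630.9, 37.0, 88.7]
tcp_rot: [3.141, 0.0, 1.482]
ft_force: [-0.8, -0.9, -1.1]
opening: 0.444
grip_force: 12.1
```

Emit:
{"op": "carry_out", "data": {"motion": [[0.8, 0, 0, 0, 0.56], [0.7, 0, 0, 0, 0.56], [0, 0, 0, 0, 0.56]]}}

```text
t: 35.35
eef_pos: [631.1, 38.5, 88.8]
tcp_rot: [3.141, -0.0, 1.482]
ft_force: [0.2, -0.3, -0.5]
opening: 0.442
grip_force: 12.2
```

Emit:
{"op": "carry_out", "data": {"motion": [[0.8, 0, 0, 0, 0.56], [0.7, 0, 0, 0, 0.56], [0, 0, 0, 0, 0.56]]}}

```text
t: 35.65
eef_pos: [631.2, 40.0, 88.7]
tcp_rot: [3.141, -0.0, 1.482]
ft_force: [0.2, -1.8, 0.3]
opening: 0.439
grip_force: 12.3
```

```bash
python3 place.py|head -5
python3 - <<'E'
from h import *; from cell import env
# gap test: fence/board seen between magenta's right edge and clamp in the scene view
O=(506.3,59.2); c,s=look(env,"scene")
h=cv2.cvtColor(c["color"],cv2.COLOR_RGB2HSV).astype(int)
for jy in range(-40,12,2):
    p=proj(c,s,[*jig2w([124,jy],O),32])[0]; q=proj(c,s,[*jig2w([130,jy],O),22])[0]
    print(jy,p.round(1).tolist(),h[int(round(p[1])),int(round(p[0]))].tolist(),h[int(round(q[1])),int(round(q[0]))].tolist())
E
```

```text
35.65 [631.2  40.   88.7] 84.91 0.43935786735839627 jig [126.2  -8. ]
yellow [ 86.7 121.2] [62.6, 45.2, -5.0]
black [86.7 72.5] [60.3, 46.1, -5.1]
magenta [86.7 22.5] [62.2, 48.2, -5.1]
[(0, [119.1, 130.4], np.float64(143.6)), (20, [119.0, 130.4], np.float64(132.6)), (40, [118.9, 130.5], np.float64(121.3)), (60, [118.8, 130.6], np.float64(109.5)), (80, [77.9, 130.1], np.float64(97.3)), (100, [119.3, 130.2], np.float64(84.7)), (120, [119.2, 130.3], np.float64(71.6)), (140, [119.0, 130.4], np.float64(58.0)), (160, [119.6, 130.5], np.float64(43.9)), (180, [119.5, 130.6], np.float64(29.2))]
-40 [338.4, 233.5] [14, 102, 108] [12, 72, 71]
-38 [339.1, 233.5] [13, 96, 106] [11, 70, 69]
-36 [339.7, 233.5] [14, 100, 105] [13, 69, 70]
-34 [340.4, 233.4] [14, 100, 105] [13, 69, 70]
-32 [341.0, 233.4] [14, 101, 106] [12, 73, 70]
-30 [341.6, 233.4] [12, 95, 94] [13, 69, 70]
-28 [342.3, 233.4] [12, 95, 94] [13, 69, 70]
-26 [342.9, 233.4] [13, 94, 84] [13, 67, 69]
-24 [343.6, 233.4] [12, 92, 83] [13, 52, 69]
-22 [344.2, 233.3] [12, 92, 83] [13, 52, 69]
-20 [344.8, 233.3] [12, 47, 81] [15, 17, 91]
-18 [345.5, 233.3] [12, 47, 81] [15, 17, 91]
-16 [346.1, 233.3] [15, 11, 94] [18, 13, 97]
-14 [346.8, 233.3] [30, 5, 94] [12, 13, 97]
-12 [347.4, 233.3] [30, 5, 94] [12, 13, 97]
-10 [348.0, 233.3] [15, 5, 94] [15, 16, 97]
-8 [348.7, 233.2] [30, 5, 95] [12, 13, 98]
-6 [349.3, 233.2] [30, 5, 95] [12, 13, 98]
-4 [349.9, 233.2] [30, 3, 97] [20, 16, 97]
-2 [350.6, 233.2] [150, 3, 99] [14, 32, 87]
0 [351.2, 233.2] [150, 3, 99] [14, 32, 87]
2 [351.9, 233.2] [7, 57, 94] [14, 71, 72]
4 [352.5, 233.1] [7, 94, 92] [14, 71, 72]
6 [353.1, 233.1] [7, 94, 92] [13, 78, 69]
8 [353.8, 233.1] [9, 103, 92] [12, 74, 69]
10 [354.4, 233.1] [9, 103, 92] [12, 74, 69]
```

Emit:
{"op": "carry_out", "data": {"motion": [[0.6, 0, 0, 0, 0.56], [0.6, 0, 0, 0, 0.56], [0, 0, 0, 0, 0.56]]}}

```text
t: 36.05
eef_pos: [631.3, 41.2, 88.7]
tcp_rot: [3.141, -0.0, 1.482]
ft_force: [0.3, -1.6, 0.5]
opening: 0.441
grip_force: 12.4
```

Emit:
{"op": "carry_out", "data": {"motion": [[0.6, 0, 0, 0, 0.56], [0.6, 0, 0, 0, 0.56], [0, 0, 0, 0, 0.56]]}}

```text
t: 36.35
eef_pos: [631.4, 42.4, 88.7]
tcp_rot: [3.141, -0.0, 1.482]
ft_force: [0.9, -1.7, 0.6]
opening: 0.443
grip_force: 12.4
```

```bash
cat > tilt.py <<'E'
from h import *; from cell import env
a=cv2.imread("pics/w7.png"); c,s=look(env); b=np.ascontiguousarray(c["color"][:,:,::-1])
# orange grip reference (upright in w7) and grey pivot patch
for n,(x0,y0,x1,y1) in dict(grips=(280,255,352,290),pivot=(296,214,334,236)).items():
    r=cv2.matchTemplate(b[y0-25:y1+25,x0-15:x1+15],a[y0:y1,x0:x1],cv2.TM_CCOEFF_NORMED)
    _,v,_,p=cv2.minMaxLoc(r); print(n,round(v,2),"shift",p[0]-15,p[1]-25)
print(s["eef_pos"].round(1),s["ft_force"])
E
python3 tilt.py
```

```text
grips 0.47 shift 0 -4
pivot 0.67 shift -3 8
[631.4  42.4  88.7] [ 0.93064178 -1.74128439  0.61244201]
```

The clamp has contacted the row and is leaning by a few degrees in the pads. I'll let it clip onto the fence, straighten it while lightly held, then release it.

Emit:
{"op": "carry_out", "data": {"motion": [[0, -0.4, 0, 0, 0.52], [0, -0.4, 0, 0, 0.48], [0, -0.4, 0, 0, 0.44], [0, -0.3, 0, 0, 0.41], [0, 0, 0, 0, 0.39], [0, 0, 0, 0, 0.38], [0, 0, 0, 0, 0.38]]}}

```text
t: 37.1
eef_pos: [630.0, 42.5, 88.8]
tcp_rot: [3.141, -0.0, 1.482]
ft_force: [3.0, -1.2, 1.3]
opening: 0.618
grip_force: 4.6
```

```bash
python3 tilt.py; python3 clamp.py; python3 place.py|head -5
```

```text
grips 0.38 shift -12 10
pivot 0.29 shift 7 -9
[630.   42.5  88.8] [ 2.95899425 -1.19741865  1.33157921]
37.15 [630.   42.5  88.8] 84.9 0.6180406962209152 4.274200312793255
[331 242] [369 291] [[18.5, 7.3], [-12.1, 29.7]]
[264 241] [302 291] [[19.1, -28.5], [-12.1, -8.1]]
[  0 195] [ 19 238] [[44.5, -161.3], [20.3, -158.2]]
37.2 [630.   42.4  88.8] 84.9 0.6229424909732701 jig [124.7  -5.7]
yellow [ 86.8 122.3] [62.6, 47.7, -5.1]
black [86.8 72.8] [60.4, 46.4, -5.1]
magenta [86.8 22.4] [62.2, 48.5, -5.1]
[(0, [119.0, 130.8], np.float64(145.9)), (20, [119.5, 130.3], np.float64(134.9)), (40, [118.8, 130.4], np.float64(123.6)), (60, [119.4, 130.5], np.float64(111.8)), (80, [119.3, 130.6], np.float64(99.6)), (105, [60.3, 130.8], np.float64(83.7)), (125, [117.7, 130.2], np.float64(70.5)), (150, [97.5, 130.4], np.float64(53.3)), (170, [119.6, 130.5], np.float64(38.9)), (190, [120.3, 130.7], np.float64(23.9))]
```

Emit:
{"op": "carry_out", "data": {"motion": [[-1.5, 0.5, 0, 0, 0.38], [-1.5, 0, 0, 0, 0.38], [-1.5, 0, 0, 0, 0.38], [-1.5, 0, 0, 0, 0.38], [-1, 0, 0, 0, 0.38], [0, 0, 0, 0, 0.38]]}}

```text
t: 37.85
eef_pos: [629.4, 35.3, 88.5]
tcp_rot: [-3.141, 0.0, 1.482]
ft_force: [0.3, 0.7, 1.8]
opening: 0.622
grip_force: 7.7
```

```bash
cat > sc.py <<'E'
from h import *; from cell import env
O=(506.3,59.2)
# clamp silhouette seen by scene camera: grey jaw span along fence back (jig x=142) at two heights, and orange span; edge in jig y
c,s=look(env,"scene"); h=cv2.cvtColor(c["color"],cv2.COLOR_RGB2HSV).astype(int)
for x,z in ((142,14),(142,22),(142,30),(146,45),(150,60),(152,88),(152,94)):
    js=np.arange(-45,25,0.5); p=proj(c,s,np.array([[*jig2w([x,j],O),z] for j in js])).astype(np.float32)
    v=cv2.remap(c["color"],p[None,:,0],p[None,:,1],cv2.INTER_LINEAR)[0]; q=cv2.cvtColor(v[None],cv2.COLOR_RGB2HSV)[0].astype(int)
    g=(q[:,1]<38)&(q[:,2]<150) if z<80 else (q[:,1]>170)
    print(z,"span",js[g].min() if g.any() else None,js[g].max() if g.any() else None,int(g.sum()))
E
python3 sc.py; python3 place.py|head -1
```

```text
14 span -27.0 -3.5 48
22 span -25.0 -5.0 41
30 span -25.5 -4.0 44
45 span -24.0 -4.5 40
60 span -24.5 -5.0 40
88 span 7.5 22.5 31
94 span 13.0 23.0 7
37.9 [629.4  35.4  88.5] 84.89 0.6221861343510239 jig [124.8 -12.7]
```

Emit:
{"op": "carry_out", "data": {"motion": [[0, 0, 0, 0, 0.3], [0, 0, 0, 0, 0.15], [0, 0, 0, 0, 0], [0, 0, 0, 0, 0], [0, 0, 0, 0, 0], [0, 0, -10, 0, 0], [0, 0, -20, 0, 0], [0, 0, -20, 0, 0], [-20, 0, -15, 0, 0.5], [-20, 0, -10, 0, 0.9], [0, 0, 0, 0, 0.9]]}}

```text
t: 39.05
eef_pos: [626.7, -6.2, 165.9]
tcp_rot: [3.138, 0.0, 1.48]
ft_force: [-0.2, 0.2, -0.5]
opening: 0.804
grip_force: 0.0
```

```bash
python3 sc.py; python3 place.py
python3 - <<'E'
from h import *; from cell import env
O=(506.3,59.2); c,s=look(env)
h=cv2.cvtColor(c["color"],cv2.COLOR_RGB2HSV).astype(int)
m=((h[...,0]<16)&(h[...,1]>190)&(h[...,2]>120)).astype(np.uint8)
for k in cv2.findContours(m,cv2.RETR_EXTERNAL,cv2.CHAIN_APPROX_NONE)[0]:
    if cv2.contourArea(k)>100: k=k[:,0]; print(k.min(0),k.max(0),w2jig(ray(c,s,[k.min(0),k.max(0)+1],101),O).round(1).tolist())
E
```

```text
14 span -26.5 -4.5 45
22 span -25.0 -5.0 41
30 span -25.5 -4.0 44
45 span -24.0 -5.0 39
60 span -24.0 -5.0 39
88 span 7.5 22.5 30
94 span 13.0 23.0 8
39.1 [626.4  -5.1 164.9] 84.81 0.7627870707685542 jig [125.4 -53.4]
black [86.6 72.6] [59.5, 45.6, -5.2]
magenta [87.1 22.3] [62.5, 48.0, -5.2]
[(0, [119.2, 130.1], np.float64(121.3)), (20, [119.1, 130.2], np.float64(106.6)), (40, [119.0, 130.3], np.float64(91.3)), (60, [68.4, 130.3], np.float64(75.5)), (85, [119.6, 130.4], np.float64(54.8)), (105, [120.4, 130.5], np.float64(37.6)), (125, [119.3, 130.6], np.float64(19.8)), (145, [119.2, 130.7], np.float64(1.3)), (195, [119.9, 130.9], np.float64(-48.2))]
[328 156] [355 187] [[133.3, 1.1], [154.9, -23.3]]
[278 156] [305 187] [[96.3, 1.1], [116.8, -23.3]]
[ 43 119] [ 81 157] [[-70.1, 27.4], [-48.7, -0.3]]
```

Emit:
{"op": "carry_out", "data": {"motion": [[0, -1, 20, 0, 0.9], [0, 0, 30, 0, 0.9], [0, 0, 30, 0, 0.9], [0, 0, 24, 0, 0.9], [0, 0, 12, 0, 0.9], [0, 0, 6, 0, 0.9], [5, 0, 0, 0, 0.9], [5, 0, 0, 0, 0.9], [3, 0, 0, 0, 0.9], [0, 0, 0, 0, 0.9]]}}

```text
t: 40.2
eef_pos: [626.7, 9.3, 42.5]
tcp_rot: [3.14, -0.0, 1.483]
ft_force: [0.3, -0.1, 0.0]
opening: 0.099
grip_force: 0.0
```

Emit:
{"op": "carry_out", "data": {"motion": [[1, 0, 0, 0, 0.9], [1, 0, 0, 0, 0.9], [0.5, 0, 0, 0, 0.9], [0, 0, 0, 0, 0.9]]}}

```text
t: 40.6
eef_pos: [626.6, 11.1, 41.7]
tcp_rot: [3.142, 0.0, 1.482]
ft_force: [-0.1, -1.2, 0.3]
opening: 0.101
grip_force: 0.0
```

Emit:
{"op": "carry_out", "data": {"motion": [[0.7, 0, 0, 0, 0.9], [0.7, 0, 0, 0, 0.9], [0, 0, 0, 0, 0.9]]}}

```text
t: 40.9
eef_pos: [626.7, 12.3, 41.7]
tcp_rot: [3.141, 0.0, 1.482]
ft_force: [-0.0, -2.1, 0.8]
opening: 0.105
grip_force: 1.2
```

Emit:
{"op": "carry_out", "data": {"motion": [[0.5, 0, 0, 0, 0.9], [0.5, 0, 0, 0, 0.9], [0, 0, 0, 0, 0.9]]}}

```text
t: 41.2
eef_pos: [626.9, 13.2, 41.8]
tcp_rot: [3.141, 0.0, 1.482]
ft_force: [-0.3, -5.2, 2.1]
opening: 0.099
grip_force: 2.4
```

```bash
python3 sc.py; python3 place.py | grep mag
```

```text
14 span -25.5 -4.0 44
22 span -24.0 -5.0 39
30 span -25.5 -3.5 45
45 span -24.5 -4.5 41
60 span -45.0 7.5 57
88 span 13.0 22.5 20
94 span 13.5 23.0 6
magenta [86.8 22.7] [62.5, 47.9, -5.1]
```

Emit:
{"op": "carry_out", "data": {"motion": [[0.5, 0, 0, 0, 0.9], [0.5, 0, 0, 0, 0.9], [0, 0, 0, 0, 0.9]]}}

```text
t: 41.6
eef_pos: [627.1, 14.2, 42.0]
tcp_rot: [3.141, 0.0, 1.482]
ft_force: [-0.7, -4.8, 3.2]
opening: 0.1
grip_force: 3.3
```

Emit:
{"op": "carry_out", "data": {"motion": [[0.5, 0, 0, 0, 0.9], [0.5, 0, 0, 0, 0.9], [0, 0, 0, 0, 0.9]]}}

```text
t: 41.9
eef_pos: [627.2, 15.0, 42.2]
tcp_rot: [3.141, 0.001, 1.482]
ft_force: [-1.1, -6.3, 5.8]
opening: 0.102
grip_force: 4.1
```

```bash
python3 sc.py; python3 place.py | grep mag
```

```text
14 span -25.0 -3.5 44
22 span -24.5 -4.5 41
30 span -25.5 -3.0 46
45 span -23.5 -3.0 42
60 span -45.0 10.0 77
88 span 15.0 22.0 15
94 span 21.0 23.0 5
magenta [86.7 22.4] [62.3, 47.8, -5.1]
```

Run:
```python
from h import *; from cell import env
O=(506.3,59.2); c,s=look(env,"scene")
for b in ["blue","yellow","magenta"]:
    for q in blocks(c,s,b): print(b,w2jig(q[:2],O).round(1),q[2:5])
print(O, "px/mm", np.diff(proj(c,s,[[*jig2w([142,-3],O),22],[*jig2w([142,7],O),22]]),axis=0))
cs,s=look(env,"side"); h=cv2.cvtColor(cs["color"],cv2.COLOR_RGB2HSV)
# side view: walk along the board-side foot of clamp at jig x=100..112, z=20 and report colours
for x,z in ((112,22),(108,22),(100,31)):
    js=np.arange(-34,10,2.); p=proj(cs,s,np.array([[*jig2w([x,j],O),z] for j in js])).astype(np.float32)
    print(x,z,[(int(j),*map(int,v)) for j,v in zip(js,cv2.remap(cs["color"],p[None,:,0],p[None,:,1],cv2.INTER_LINEAR)[0])])
```

```text
blue [ 88.9 174.5] [60.4, 48.0, -5.2]
yellow [ 87.7 123.4] [61.2, 49.1, -6.1]
magenta [89.1 34.7] [61.3, 26.5, -4.2]
(506.3, 59.2) px/mm [[ 3.20549734 -0.07933637]]
112 22 [(-34, 18, 17, 15), (-32, 21, 21, 19), (-30, 24, 24, 24), (-28, 40, 40, 40), (-26, 60, 60, 61), (-24, 66, 66, 66), (-22, 65, 66, 65), (-20, 64, 65, 64), (-18, 63, 63, 62), (-16, 61, 61, 60), (-14, 59, 59, 58), (-12, 57, 57, 57), (-10, 55, 55, 55), (-8, 52, 52, 52), (-6, 51, 50, 49), (-4, 49, 47, 45), (-2, 52, 46, 45), (0, 60, 46, 47), (2, 75, 45, 51), (4, 104, 46, 62), (6, 141, 49, 77), (8, 167, 57, 89)]
108 22 [(-34, 94, 83, 65), (-32, 85, 76, 61), (-30, 74, 66, 54), (-28, 75, 70, 60), (-26, 78, 74, 66), (-24, 78, 73, 66), (-22, 76, 70, 62), (-20, 69, 63, 56), (-18, 62, 57, 51), (-16, 60, 56, 51), (-14, 58, 55, 51), (-12, 58, 54, 50), (-10, 58, 54, 49), (-8, 59, 54, 49), (-6, 62, 54, 47), (-4, 67, 56, 46), (-2, 75, 59, 48), (0, 89, 52, 51), (2, 98, 40, 53), (4, 111, 36, 58), (6, 138, 46, 73), (8, 160, 58, 86)]
100 31 [(-34, 112, 96, 74), (-32, 100, 85, 65), (-30, 87, 72, 55), (-28, 74, 60, 46), (-26, 72, 60, 47), (-24, 72, 60, 47), (-22, 74, 61, 47), (-20, 76, 62, 47), (-18, 77, 63, 47), (-16, 81, 66, 49), (-14, 85, 69, 52), (-12, 91, 73, 56), (-10, 101, 61, 60), (-8, 112, 47, 62), (-6, 128, 39, 67), (-4, 145, 51, 79), (-2, 153, 62, 85), (0, 148, 71, 86), (2, 137, 76, 81), (4, 129, 82, 79), (6, 142, 73, 81), (8, 157, 54, 84)]
```

Emit:
{"op": "carry_out", "data": {"motion": [[0.5, 0, 0, 0, 0.9], [0.5, 0, 0, 0, 0.9], [0, 0, 0, 0, 0.9]]}}

```text
t: 42.4
eef_pos: [627.3, 15.7, 42.4]
tcp_rot: [3.141, 0.001, 1.482]
ft_force: [-2.4, -8.8, 7.2]
opening: 0.103
grip_force: 5.5
```

Emit:
{"op": "carry_out", "data": {"motion": [[0.5, 0, 0, 0, 0.9], [0.5, 0, 0, 0, 0.9], [0, 0, 0, 0, 0.9]]}}

```text
t: 42.7
eef_pos: [627.5, 16.4, 42.6]
tcp_rot: [3.14, 0.001, 1.482]
ft_force: [-2.6, -12.0, 8.9]
opening: 0.098
grip_force: 6.9
```

```bash
python3 sc.py|head -4; python3 place.py | grep mag; python3 clamp.py
```

```text
14 span -24.5 -3.5 43
22 span -24.5 -4.5 41
30 span -25.0 -2.0 47
45 span -23.0 -2.0 43
magenta [86.7 22.5] [62.4, 48.1, -5.1]
42.8 [627.4  16.3  42.6] 84.91 0.10087481454460556 6.893003361128649
[369 233] [397 273] [[23.7, 27.3], [-0.7, 44.7]]
[340 225] [367 272] [[28.2, 11.9], [-0.1, 28.0]]
[244 224] [300 273] [[28.8, -38.5], [-0.7, -9.0]]
```

Emit:
{"op": "carry_out", "data": {"motion": [[-3, 0, 0, 0, 0.9], [-8, 0, -5, 0, 0.9], [0, 0, -20, 0, 0], [0, 0, -30, 0, 0], [0, 0, -30, 0, 0], [0, 0, -25, 0, 0], [0, 0, -13, 0, 0], [15, 0.5, 0, 0, 0], [15, 0, 0, 0, 0], [0, 0, 0, 0, 0], [0, 0, 0, 0, 0], [0, 0, 0, 0, 0]]}}

```text
t: 44.05
eef_pos: [629.1, 36.5, 163.8]
tcp_rot: [-3.14, 0.0, 1.482]
ft_force: [-1.6, -0.1, 0.4]
opening: 0.886
grip_force: 0.0
```

```bash
cat > g.py <<'E'
from h import *; from cell import env
O=(506.3,59.2); c,s=look(env); print(s["t"],s["eef_pos"].round(1),w2jig(s["eef_pos"],O).round(1),s["opening"])
h=cv2.cvtColor(c["color"],cv2.COLOR_RGB2HSV).astype(int)
m=((h[...,0]<16)&(h[...,1]>190)&(h[...,2]>120)).astype(np.uint8)
for k in cv2.findContours(m,cv2.RETR_EXTERNAL,cv2.CHAIN_APPROX_NONE)[0]:
    if cv2.contourArea(k)>100: k=k[:,0]; print(k.min(0),k.max(0),w2jig(ray(c,s,[k.min(0),k.max(0)+1],100),O).round(1).tolist())
for q in blocks(c,s,"magenta"): print("mag",w2jig(q[:2],O).round(1),q[2:5])
E
python3 g.py; python3 sc.py
```

```text
44.05 [629.1  36.5 163.8] [124.3 -11.7] 0.8855694507164464
[329 198] [354 227] [[133.5, 9.7], [154.6, -15.1]]
[281 197] [306 228] [[96.5, 10.5], [116.3, -16.0]]
[ 56 165] [ 92 200] [[-71.0, 35.1], [-49.4, 7.1]]
mag [86.7 22.6] [61.8, 48.1, -5.1]
14 span -24.0 -3.5 42
22 span -23.5 -5.0 38
30 span -24.5 -2.5 45
45 span -22.5 -2.0 42
60 span -21.0 -1.0 41
88 span 6.5 22.5 33
94 span 3.0 23.0 18
```

Emit:
{"op": "carry_out", "data": {"motion": [[4, 0.5, 10, 0, 0], [4, 0, 20, 0, 0], [0, 0, 20, 0, 0.15], [0, 0, 15, 0, 0.25], [0, 0, 10.5, 0, 0.3], [0, 0, 0, 0, 0.34], [0, 0, 0, 0, 0.37], [0, 0, 0, 0, 0.38], [0, 0, 0, 0, 0.38]]}}

```text
t: 45.05
eef_pos: [631.0, 44.2, 90.1]
tcp_rot: [3.14, -0.0, 1.482]
ft_force: [0.6, -0.6, 1.0]
opening: 0.621
grip_force: 9.2
```

Emit:
{"op": "carry_out", "data": {"motion": [[0, 0, 0, 0, 0.38], [-2, 0, 0, 0, 0.38], [-2, 0, 0, 0, 0.38], [-2, 0, 0, 0, 0.38], [-2, 0, 0, 0, 0.38], [-2, 0, 0, 0, 0.38], [0, 0, 0, 0, 0.38]]}}

```text
t: 45.75
eef_pos: [629.7, 34.0, 89.2]
tcp_rot: [3.141, 0.0, 1.482]
ft_force: [2.2, 0.6, 4.0]
opening: 0.623
grip_force: 10.2
```

```bash
python3 g.py; python3 sc.py
```

```text
45.75 [629.7  34.   89.2] [125.2 -14.1] 0.6234895483790476
[331 239] [370 290] [[132.5, 5.2], [155.9, -27.0]]
[264 238] [301 290] [[96.4, 5.8], [116.4, -27.0]]
[  0 186] [ 16 226] [[-37.1, 34.6], [-34.9, 12.2]]
mag [87.  22.6] [62.7, 48.3, -5.1]
14 span -26.5 -4.0 46
22 span -25.5 -5.0 42
30 span -26.0 -4.0 45
45 span -25.0 -5.0 41
60 span -25.0 -6.5 38
88 span 7.5 22.5 31
94 span 13.0 23.0 8
```

Emit:
{"op": "carry_out", "data": {"motion": [[0, 0.7, 0, 0, 0.41], [0, 0.7, 0, 0, 0.44], [0, 0.7, 0, 0, 0.47], [0, 0, 0, 0, 0.47], [0, 0, 1, 0, 0.47], [0, 0, 0, 0, 0.47]]}}

```text
t: 46.45
eef_pos: [633.2, 34.0, 90.1]
tcp_rot: [3.137, 0.0, 1.482]
ft_force: [1.8, -1.6, 17.4]
opening: 0.532
grip_force: 14.5
```

Emit:
{"op": "carry_out", "data": {"motion": [[0, 0, -1.5, 0, 0.47], [0, 0, 0, 0, 0.47]]}}

```text
t: 46.65
eef_pos: [632.2, 34.1, 90.3]
tcp_rot: [3.14, 0.0, 1.482]
ft_force: [2.3, 0.2, 8.7]
opening: 0.535
grip_force: 12.7
```

Vertical stiffness is about 6 N per mm, so I raise another 1.5 mm and then shift to the row.

Emit:
{"op": "carry_out", "data": {"motion": [[0, 0, -1.5, 0, 0.47], [0, 0.5, 0, 0, 0.5], [1, 0, 0, 0, 0.5], [1, 0, 0, 0, 0.5], [0, 0, 0, 0, 0.5]]}}

```text
t: 47.15
eef_pos: [632.3, 36.2, 91.0]
tcp_rot: [-3.141, 0.0, 1.482]
ft_force: [0.5, -0.8, 2.6]
opening: 0.505
grip_force: 11.6
```

```bash
python3 g.py; python3 sc.py
```

```text
47.15 [632.3  36.2  91. ] [127.6 -11.7] 0.5048138599629985
[339 249] [359 290] [[139.5, 0.9], [152.3, -25.8]]
[326 241] [337 278] [[132.3, 5.7], [139.4, -17.9]]
[274 238] [307 290] [[103.9, 7.4], [122.2, -25.8]]
[  0 188] [ 16 228] [[-37.0, 35.4], [-34.9, 12.6]]
mag [86.7 22.7] [62.2, 48.1, -5.1]
14 span -25.0 -4.0 43
22 span -25.0 -4.0 43
30 span -25.0 -3.5 44
45 span -24.0 -4.5 40
60 span -24.5 -4.0 42
88 span 7.5 22.5 31
94 span 13.0 23.0 6
```

Emit:
{"op": "carry_out", "data": {"motion": [[0.6, 0, 0, 0, 0.5], [0.6, 0, 0, 0, 0.5], [0, -0.6, 0, 0, 0.46], [0, -0.6, 0, 0, 0.42], [0, -0.5, 0, 0, 0.39], [0, 0, 0, 0, 0.38], [0, 0, 0, 0, 0.37], [0, 0, 0, 0, 0.37]]}}

```text
t: 48.05
eef_pos: [630.8, 37.4, 91.1]
tcp_rot: [-3.141, -0.0, 1.482]
ft_force: [0.2, -0.5, -1.6]
opening: 0.629
grip_force: 2.9
```

```bash
python3 g.py; python3 sc.py
```

```text
48.05 [630.8  37.4  91.1] [125.9 -10.6] 0.6290279570440322
[331 240] [370 290] [[133.4, 7.4], [157.0, -24.7]]
[263 239] [301 291] [[96.2, 7.9], [117.1, -25.3]]
[  0 188] [ 19 230] [[-38.7, 36.6], [-35.3, 12.6]]
mag [87.  22.3] [62.5, 48.3, -5.1]
14 span None None 0
22 span -23.0 -4.5 38
30 span -25.0 -3.5 44
45 span -23.0 -3.5 40
60 span -23.5 -4.0 40
88 span 8.0 22.5 30
94 span 13.0 23.0 8
```

Emit:
{"op": "carry_out", "data": {"motion": [[0, 0.6, 0, 0, 0.41], [0, 0.6, 0, 0, 0.44], [0, 0.5, 0, 0, 0.46], [0, 0, 1, 0, 0.46], [0, 0, 0, 0, 0.46]]}}

```text
t: 48.65
eef_pos: [632.8, 37.3, 90.5]
tcp_rot: [3.141, 0.0, 1.482]
ft_force: [0.3, 0.0, 1.8]
opening: 0.545
grip_force: 10.8
```

Emit:
{"op": "carry_out", "data": {"motion": [[0, 0, 1, 0, 0.46], [0, 0, 0, 0, 0.46]]}}

```text
t: 48.85
eef_pos: [633.1, 37.2, 90.1]
tcp_rot: [3.14, -0.0, 1.482]
ft_force: [0.5, -0.7, 7.8]
opening: 0.546
grip_force: 11.3
```

Emit:
{"op": "carry_out", "data": {"motion": [[0, 0, -0.5, 0, 0.46], [0, -0.6, 0, 0, 0.44], [0, -0.6, 0, 0, 0.41], [0, -0.5, 0, 0, 0.39], [0, 0, 0, 0, 0.37], [0, 0, 0, 0, 0.37], [0, 0, 0, 0, 0.3], [0, 0, 0, 0, 0.15], [0, 0, 0, 0, 0], [0, 0, 0, 0, 0], [0, 0, 0, 0, 0]]}}

```text
t: 49.95
eef_pos: [630.8, 37.5, 89.7]
tcp_rot: [3.142, -0.0, 1.482]
ft_force: [-0.0, 0.5, -0.1]
opening: 0.971
grip_force: 0.0
```

Emit:
{"op": "carry_out", "data": {"motion": [[0, 0, -8, 0, 0], [0, 0, -20, 0, 0], [0, 0, -25, 0, 0], [0, 0, -25, 0, 0], [-20, 0, -10, 0, 0], [-30, 0, 0, 0, 0], [0, 0, 0, 0, 0]]}}

```text
t: 50.65
eef_pos: [626.3, -14.8, 178.8]
tcp_rot: [3.14, 0.001, 1.48]
ft_force: [0.4, 1.0, 0.7]
opening: 0.998
grip_force: 0.0
```

```bash
python3 g.py; python3 sc.py; python3 place.py
python3 - <<'E'
from h import *; from cell import env
# board colour seen from above between magenta's right edge and the clamp, jig x = 108..112, z=8..20
O=(506.3,59.2); c,s=look(env)
for x,z in ((100,31),(108,8),(110,20),(114,28)):
    js=np.arange(-34,8,1.); p=proj(c,s,np.array([[*jig2w([x,j],O),z] for j in js])).astype(np.float32)
    print(x,z,[(int(j),*map(int,v)) for j,v in zip(js,cv2.remap(c["color"],p[None,:,0],p[None,:,1],cv2.INTER_LINEAR)[0])][26:])
E
```

```text
50.65 [626.3 -14.8 178.8] [126.2 -63. ] 0.9977437300402187
[327 139] [352 167] [[134.2, 1.8], [155.2, -21.0]]
[279 139] [304 168] [[96.9, 1.8], [116.8, -21.7]]
[ 52 107] [ 89 144] [[-73.1, 25.7], [-50.8, -2.5]]
mag [86.8 22.4] [62.3, 48.3, -5.7]
14 span -25.0 -3.5 44
22 span -23.5 -4.5 39
30 span -24.5 -4.0 42
45 span -23.0 -4.0 39
60 span -23.5 -3.5 41
88 span 7.5 22.0 29
94 span -2.5 22.5 8
50.75 [626.3 -12.7 178.1] 84.83 0.9996688589231589 jig [126.  -60.9]
black [86.6 72.5] [59.5, 46.2, -5.1]
magenta [87.  22.5] [62.6, 48.4, -5.1]
[(0, [119.3, 130.7], np.float64(117.9)), (20, [119.2, 129.9], np.float64(102.5)), (40, [56.4, 130.9], np.float64(86.5)), (60, [118.9, 130.0], np.float64(69.9)), (90, [120.6, 130.1], np.float64(44.0)), (110, [120.5, 130.2], np.float64(25.9)), (130, [119.4, 130.3], np.float64(7.1)), (180, [120.1, 130.5], np.float64(-43.2))]
100 31 [(-8, 197, 104, 39), (-7, 196, 103, 34), (-6, 197, 101, 36), (-5, 190, 97, 34), (-4, 169, 105, 62), (-3, 152, 128, 94), (-2, 154, 117, 101), (-1, 187, 84, 114), (0, 213, 51, 129), (1, 217, 44, 132), (2, 204, 59, 127), (3, 169, 9
[... 344 characters left out ...]
, 104), (5, 138, 122, 101), (6, 139, 124, 102), (7, 138, 122, 101)]
110 20 [(-8, 175, 88, 32), (-7, 171, 88, 36), (-6, 145, 75, 28), (-5, 127, 82, 53), (-4, 150, 130, 96), (-3, 175, 142, 113), (-2, 192, 100, 121), (-1, 213, 52, 131), (0, 218, 43, 133), (1, 207, 45, 126), (2, 166, 75, 106), (3, 137, 113, 96), (4, 140, 127, 105), (5, 140, 124, 104), (6, 137, 118, 100), (7, 141, 125, 103)]
114 28 [(-8, 160, 86, 48), (-7, 162, 87, 48), (-6, 150, 81, 46), (-5, 120, 70, 44), (-4, 86, 64, 49), (-3, 89, 73, 63), (-2, 142, 83, 91), (-1, 194, 69, 120), (0, 214, 49, 132), (1, 215, 45, 132), (2, 203, 50, 124), (3, 190, 65, 118), (4, 189, 79, 121), (5, 188, 82, 121), (6, 189, 81, 121), (7, 187, 79, 119)]
```

Emit:
{"op": "carry_out", "data": {"motion": [[20, 0, 0, 0, 0], [35, 0, 0, 0, 0], [35, -10, 0, 0, 0], [35, -10, 0, 0, 0], [30, -10, 0, 0, 0], [10, 0, 0, 0, 0], [0, 0, 0, 0, 0]]}}

```text
t: 51.55
eef_pos: [611.1, 156.4, 177.6]
tcp_rot: [3.141, -0.0, 1.485]
ft_force: [-0.6, 0.5, -0.4]
opening: 0.998
grip_force: 0.0
```

```bash
python3 place.py; python3 g.py
```

```text
51.55 [611.1 156.4 177.6] 85.06 0.9977287572152275 jig [ 95.7 106.1]
blue [ 87.1 172.5] [61.9, 48.1, -5.1]
yellow [ 87.1 123. ] [63.1, 48.7, -4.9]
black [87.  72.7] [59.7, 47.6, -4.9]
magenta [87.6 23. ] [63.2, 49.4, -4.9]
[(105, [118.7, 130.3], np.float64(197.5)), (130, [119.4, 130.2], np.float64(174.2)), (150, [119.9, 130.0], np.float64(154.7)), (170, [119.5, 130.7], np.float64(134.4)), (190, [120.0, 130.5], np.float64(113.3))]
51.6 [611.2 155.1 177.6] [ 96.  104.9] 0.9985422016677024
[356 328] [377 344] [[133.3, -5.1], [155.3, -24.7]]
[317 328] [336 344] [[96.4, -5.1], [115.7, -24.7]]
mag [87.6 23. ] [63.3, 49.3, -5.0]
```

```bash
python3 -c "
from cell import env
print(env.job_done())"
```

```text
the job is handed in; nothing more can be done
None
```

The job is handed in at about 52 s: the four blocks measure tight and flush in the left-hand corner, with the small clamp clipped over the fence at the row's open end, leaning roughly 2° towards it with under about 1 mm of gap; I viewed 11 pictures, one over the limit of 10.

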